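Charge the digestion jar with laminate coupons

TASK

Charge the digestion jar with every laminate coupon on the mat: free the jar's safety cap by pressing it firmly down while turning it anticlockwise, lay it top up on the white tile, put all the coupons into the drop cup, then hold the cup over the jar with its release tab on the striker post and press down, so that the trapdoor swings open and the coupons fall in. Stand the empty cup back upright on its outline on the mat, and put the cap back on the jar, pressing and turning it clockwise until it locks under both hooks. Never reach into the jar with the gripper, and do not disturb the bottle, beaker and brush standing by.

Things in the scene. Friction and masses are not known exactly. Their poses are not given: they have to be found in the camera images.
- jar: round wide-mouthed glass jar fixed to the bench, outer radius 73 mm, inner 67 mm, rim 103 mm high, inner floor at 6 mm; origin on its axis at bench height. On its +y and -y sides a steel hook (top 132 mm high, 76 to 98 mm from the axis, 33 mm long) holds down an ear of the cap; on its -x side (towards the robot) stands the striker post, 86 mm from the axis
- jar_mouth (a point): centre of the jar's mouth, at rim height (103 mm)
- post_top (a point): centre of the flat rubber top of the striker post (radius 11 mm, 172 mm above the bench, 86 mm from the jar's axis on its -x side)
- gasket (a joint): sprung rubber ring on the jar's rim that carries the cap: 0 = fully up (ring top 120 mm above the bench), 0.010 m = fully down; 0.003 while the cap is locked. Pressing it takes about 9 N to start and 15 N at the bottom
- cap: the jar's safety cap, 0.24 kg; origin at the centre of its underside, z up. A plug of radius 61 mm (z 0 to 10 mm) that sits loosely in the mouth, a disc of radius 73 mm (z 10 to 18 mm) with two ears 14 mm wide on +y and -y out to 88 mm, and a grip bar on top. Starts locked: axes parallel to the jar's, origin 107 mm above the bench, both ears under the hooks behind a tooth
- cap_grip (a point): middle of the cap's grip bar, 37 mm above the cap's underside; the bar runs along the cap's x, 50 mm long, 18 mm thick (in y), from 18 to 52 mm above the underside. To free the cap press it down 5 to 7 mm (7 is the stop) and, held down, turn it anticlockwise seen from above by 0.4 to 0.8 rad; let up, it rises 3 mm and lifts off. To lock it do the reverse
- tile: white glazed tile fixed on the bench, 200 x 200 x 8 mm, where the cap is to be laid while the jar is open; origin at the centre of its underside
- mat: grey mat 290 x 250 mm, paper thin (no thickness to reckon with), carrying the cup's white outline and the coupons; origin at its centre. It and the tile may change sides
- park (a point): centre of the cup's white outline on the mat, at bench height; the outline's x axis is the mat's x, its handle end towards -x
- cup: aluminium drop cup, 0.24 kg: an upright rectangular tube without top, 98 mm (x) by 68 mm (y) outside, 90 by 60 mm inside, 64 mm tall, closed by a trapdoor 15 mm above its lower edge; origin at the centre of its lower edge, z up. An arm at -x carries the black handle above and the release tab below
- cup_handle (a point): middle of the handle's stem, 86 mm from the cup's centre towards its -x, 81 mm above its lower edge. The stem is 28 mm (x) by 18 mm (y) from z 62 to its top at z 98 mm
- cup_tab (a point): centre of the underside of the release tab when not pressed: a 36 x 36 mm plate straight below the handle, 20 mm above the cup's lower edge. Pushed up from below against something, it moves 18 mm; it springs back (9 N at first, 13 N when fully pressed, up to 6 N less with coupons in the cup)
- flap (a joint): trapdoor of the cup: 0 = shut, 1.4 rad = hanging open. It follows the release tab (78 rad per metre) and shuts when the tab is let go. Hinged along the cup's +y wall; open, it reaches 42 mm below the cup's lower edge
- coupon0: laminate test coupon: a flat pale bar 76 mm long (its x), 26 mm wide (its y), 14 mm thick (its z), about 45 g; origin at its middle. Starts lying flat on the mat, across it. None if it is absent
- coupon1: laminate test coupon: a flat pale bar 76 mm long (its x), 26 mm wide (its y), 14 mm thick (its z), about 45 g; origin at its middle. Starts lying flat on the mat, across it. None if it is absent
- coupon2: laminate test coupon: a flat pale bar 76 mm long (its x), 26 mm wide (its y), 14 mm thick (its z), about 45 g; origin at its middle. Starts lying flat on the mat, across it. None if it is absent
- coupon3: laminate test coupon: a flat pale bar 76 mm long (its x), 26 mm wide (its y), 14 mm thick (its z), about 45 g; origin at its middle. Starts lying flat on the mat, across it. None if it is absent
- bottle: bystander: red-capped jar, 72 mm across and 130 mm tall; origin under its centre
- beaker: bystander: glass beaker, 76 mm across and 100 mm tall; origin under its centre
- brush: bystander: brush lying on the bench; origin near its middle
Not all that is in view belongs to the job. Leave any green or yellow look-alike of the cup alone.

How it is judged:
On the way, in this order (a step that is already met when the one before it is completed fails the run):
1. the cap is off the jar and lies top up on the tile (horizontal distance between cap and tile below 0.05 m and height (world z) of cap below 0.014 m and angle between cap's own z axis and vertical below 0.1 rad and contact force between the fingers and cap below 0.1 N), for 0.2 s.
2. all the coupons are in the drop cup (x of coupon0 in the frame of cup between -0.045 and 0.045 m and y of coupon0 in the frame of cup between -0.03 and 0.03 m and z of coupon0 in the frame of cup between 0.01 and 0.07 m and x of coupon1 in the frame of cup between -0.045 and 0.045 m and y of coupon1 in the frame of cup between -0.03 and 0.03 m and z of coupon1 in the frame of cup between 0.01 and 0.07 m and x of coupon2 in the frame of cup between -0.045 and 0.045 m and y of coupon2 in the frame of cup between -0.03 and 0.03 m and z of coupon2 in the frame of cup between 0.01 and 0.07 m and x of coupon3 in the frame of cup between -0.045 and 0.045 m and y of coupon3 in the frame of cup between -0.03 and 0.03 m and z of coupon3 in the frame of cup between 0.01 and 0.07 m and value of joint flap below 0.3 rad), for 0.2 s.
3. the cup, held over the jar's mouth, has its trapdoor pressed open (value of joint flap above 0.9 rad and horizontal distance between cup and jar_mouth below 0.04 m and height (world z) of cup above 0.11 m and contact force between the fingers and cup above 0.5 N), for 0.2 s.
At the end, for the whole second after the job is handed in: every coupon lies in the jar, below its rim; the cap is locked on it, ears up under both hooks (within about 4 degrees of the jar's axes, gasket held 2 to 5 mm down); the cup stands upright and still on its outline, within 30 mm and about 20 degrees, trapdoor shut (horizontal distance between each of coupon0, coupon1, coupon2, coupon3 and jar_mouth below 0.067 m and height (world z) of each of coupon0, coupon1, coupon2, coupon3 below 0.098 m and value of joint gasket between 0.002 and 0.005 m and angle between the y axis of cap and the y axis of jar, either way round below 0.08 rad and horizontal distance between cap and jar below 0.01 m and angle between cap's own z axis and vertical below 0.05 rad and horizontal distance between cup and park below 0.03 m and height (world z) of cup below 0.006 m and angle between cup's own z axis and vertical below 0.08 rad and angle between the x axis of cup and the x axis of mat, either way round below 0.4 rad and value of joint flap below 0.15 rad and linear speed of each of cup, cap below 0.02 m/s); the robot touches nothing.
It fails at once if the bottle is moved more than 30 mm or tipped (distance of bottle from where it was at the start of the episode above 0.03 m).
It fails at once if the beaker is moved more than 30 mm or tipped (distance of beaker from where it was at the start of the episode above 0.03 m).
It fails at once if the brush is moved more than 30 mm or tipped (distance of brush from where it was at the start of the episode above 0.03 m).
It fails at once if the gripper reaches into the jar below its rim (horizontal distance between the grasp point and jar_mouth below 0.07 m and height (world z) of the grasp point below 0.105 m).
Of coupon0, coupon1, coupon2, coupon3 only 2 to 4 are there at a start; the rules pass over those that are not, and their reading is None.
At some moment in a run one of cup may be knocked a few centimetres aside while the robot is not near it.
Once in a run the grip may slacken for a moment while it holds something.
It also fails if it takes over 210 s, if anything falls off the work surface, if the arm or the gripper's body presses on something with over 40 N, if the wrist force passes 120 N, or if a joint passes its speed limit or range.

ROBOT

A 6-joint arm with a two-finger parallel gripper is mounted at the origin on the work surface. World frame = base frame: x ahead of the robot, y to its left, z up, the work surface at z = 0. Lengths are in m, angles in rad, forces in N, time in s.
With the tool pointing down it reaches from about 0.325 to 0.775 m from the base axis. Payload 9.3 kg.
Tool frame: the origin (TCP) lies at the very end of the fingers, on their centre line; the grasp point (between the pads) lies 19 mm behind it; z points along the fingers, y is the line along which they close (so a half turn about z gives the same grasp; the last joint's range is limited). The gripper opens to 85 mm and grips with 20 to 120 N. Pads are 22 mm wide; open, the fingers measure 114 mm over their backs; the gripper's body (76 mm by 85 mm) begins 54 mm behind the grasp point. The pads swing forward as they close: fully open they stand 13 mm farther back than shut.
Start: joints at [1.109, 0.259, 0.021, 1.334, 0, 1.418], TCP at [0.167, 0.524, 0.231] pointing down, gripper open.
Joint ranges: [-3.04, 3.04], [-0.91, 1.82], [-1.04, 1.36], [-1.92, 1.95], [-1.52, 1.45], [-3.14, 3.14]. Speed limits (rad/s): [2.22, 2.22, 2.79, 3.14, 3.14, 3.14].

INTERFACE

Orientations are given as a unit quaternion [x, y, z, w].
In Python, from plant import sense, grab_frame, camera_params, hand_in gives the robot as it stands.
- The arm moves only by the tool arm_command, never from a script. Its argument "targets" is a list of rows, each an object with "gripper": the finger opening in mm, from 0 to 85.4; "travel": the shift along the tool's x, y, z in mm, a list of three; "roll": the turn about the tool's z in degrees. In form: [{"gripper": gripper, "travel": [x, y, z], "roll": roll}, ...]. A call has 1 to 12 rows; each row is the pose to reach, as a shift and turn from the pose commanded when the call began, along the tool's axes at that moment; what a row does not reach only later rows make up. A row lasts 1/12 s, in which the tool goes at most 41.7 mm and 7.16 degrees, less where a joint would pass 70% of its speed; a pose out of reach is approached as far as the arm can. A call with a gripper value outside its range is refused whole. The fingers move at their own pace and stop on an object; "squeeze" is the grip in N (left out, the last holds). Time passes only in rows, so rows that repeat a pose let the fingers close. It gives the time, the measured TCP pose, the force, the opening and the grip force at its end, in the units of the state.
- sense(): the state, without advancing time (a new reading comes with each control period).
- grab_frame(name): name is "side" or "top" or "wrist"; returns (picture, depth): 480x640x3 uint8, blue, green, red; 480x640 float32, m along the optical axis (not along the pixel's ray), 0 where there is no reading.
- camera_params(name): a dict with "K" (3x3 intrinsics, pixels), "k1" (the pictures are not rectified: a ray, as slopes to the right and down, at radius r is drawn at 1 + k1 r^2 times it, then the intrinsics apply), "R" (3x3) and "t" (3): a world point X has camera coordinates R X + t. Camera axes: x right, y down, z forward; pixel columns grow to the right and rows downward; lengths in m; the calibration is good to about 2 mm. A picture is of the moment at which its call begins: read the wrist's pose just before it. camera_params takes no time and is no camera call; for the wrist camera it gives the pose at the moment of the call.
- hand_in(): hands the job in; it is judged then, once.
The state is a dict: "clock": time; "joints": joint angles; "joint_velocities": joint speeds; "tau": joint torques, N m; "tcp_pos": TCP position; "tcp_rot": TCP orientation; "force": force on the tool from outside, world axes, zero at the start; "moment": the same for the moment, N m; "grip_width": finger opening in m; "finger_force": force on a finger pad.
Only numpy, scipy, OpenCV 4.12 (cv2) and the standard library are available. Lean on these libraries where they do the work, as an engineer would, in place of code of your own. Each camera call takes 0.05 s, during which the arm holds its last target. There are 200 camera calls.

## Working session

There is one attempt and no reset: what is moved stays moved. The work goes in short steps, Python scripts to look and compute and a tool call to move; the robot and the scene stay as the last step left them, time stands still between calls to the robot, and variables do not carry over. Pictures are saved under pics/ and viewed, at most 18 in all, crops included, and the job is handed in when it is done.

Besides the shell and the picture viewer there is one more tool, called after "Emit:" by a JSON object that holds its "op" and its "data". arm_command: Moves the arm, as the interface text tells. Its arguments: {"type":"object","properties":{"targets":{"type":"array","items":{"type":"object","properties":{"gripper":{"type":"number"},"travel":{"type":"array","items":{"type":"number"}},"roll":{"type":"number"}}}},"squeeze":{"type":"number"}},"required":["targets"]}

```bash
ls; mkdir -p pics
cat > h.py <<'E'
import numpy as np, cv2
from plant import sense, grab_frame, camera_params, hand_in
def ray(c,u,v):
    K=c["K"]; d=np.array([(u-K[0][2])/K[0][0],(v-K[1][2])/K[1][1]]); s=d.copy()
    for _ in range(20): s=d/(1+c["k1"]*(s@s))
    R=np.array(c["R"]); t=np.array(c["t"])
    return -R.T@t, R.T@np.array([s[0],s[1],1.])
def onplane(c,u,v,z):
    o,r=ray(c,u,v); return o+r*(z-o[2])/r[2]
def proj(c,X):
    p=np.array(c["R"])@np.array(X)+np.array(c["t"]); s=p[:2]/p[2]; s=s*(1+c["k1"]*(s@s)); K=c["K"]
    return np.array([K[0][0]*s[0]+K[0][2],K[1][1]*s[1]+K[1][2]])
def atdepth(c,u,v,d):
    o,r=ray(c,u,v); return o+r*d
def snap(n,f):
    c=camera_params(n); p,d=grab_frame(n); cv2.imwrite("pics/"+f+".png",p); np.save("pics/"+f+".npy",d); return c,p,d
E
python3 - <<'E'
from h import *
for n in("top","side","wrist"):
    c,p,d=snap(n,n+"0"); print(n,np.round(c["K"],1).tolist(),c["k1"],np.round(c["R"],3).tolist(),np.round(c["t"],3))
print(sense())
E
```

```text
pics
top [[555.2, 0.0, 324.6], [0.0, 555.2, 231.3], [0.0, 0.0, 1.0]] 0.030596470292744253 [[-0.014, -1.0, 0.004], [-0.995, 0.014, -0.099], [0.099, -0.005, -0.995]] [0.098 0.525 1.342]
side [[496.3, 0.0, 315.8], [0.0, 496.3, 238.0], [0.0, 0.0, 1.0]] -0.07297253111454034 [[0.746, -0.666, 0.001], [-0.397, -0.446, -0.802], [0.535, 0.598, -0.597]] [-0.297  0.355  1.026]
wrist [[343.6, 0.0, 319.0], [0.0, 343.6, 237.5], [0.0, 0.0, 1.0]] -0.02078020290610247 [[0.304, 0.953, -0.002], [0.917, -0.292, 0.274], [0.26, -0.085, -0.962]] [-0.549 -0.036  0.38 ]
{'clock': 0.15, 'joints': array([1.10940107e+00, 2.59082349e-01, 2.09815520e-02, 1.33367606e+00,
       2.97162820e-06, 1.41820083e+00]), 'joint_velocities': array([-0.00112258, -0.00024338,  0.00311884,  0.00047806,  0.00238886,
       -0.0008194 ]), 'tau': array([ 3.39509272e-03, -5.55973256e+01,  3.44660783e+01,  1.13557317e-02,
       -1.52269877e-04, -7.45141762e-06]), 'tcp_pos': array([0.16707299, 0.52381967, 0.23081235]), 'tcp_rot': array([ 1.53787126e-01,  9.88103881e-01, -4.66891873e-04, -1.49571701e-04]), 'force': array([ 0.43521786, -0.29532833, -0.43109547]), 'moment': array([ 0.03119242, -0.0600848 , -0.02567686]), 'finger_force': 0.0, 'grip_width': 0.08567737515198345}
```

View pics/top0.png

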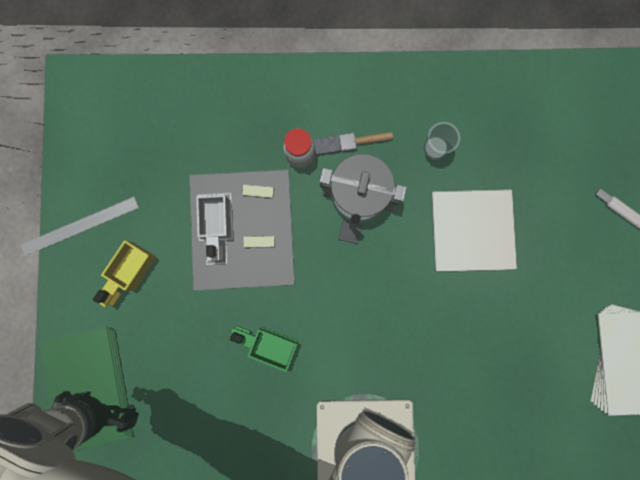

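View pics/side0.png

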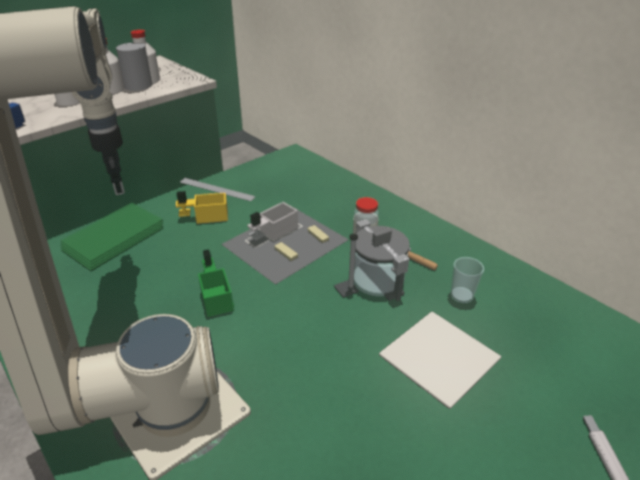

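The top view shows the grey aluminium cup at (213,217) with its black handle at (211,252). The lookalikes are yellow at (127,265) and green at (268,348). The grey one fits because it is aluminium and stands on the mat's outline. Coupons are at (258,191) and (259,242), the jar at (363,187) with its post at (355,218), and the tile at (475,231).

Run:
```python
from h import *
p=cv2.imread("pics/top0.png"); d=np.load("pics/top0.npy"); c=camera_params("top")
a=cv2.resize(p[165:295,185:297],None,fx=4.5,fy=4.5,interpolation=cv2.INTER_CUBIC)[:585]
b=cv2.resize(p[140:250,310:415],None,fx=2.8,fy=2.8,interpolation=cv2.INTER_CUBIC)
o=np.zeros((585,800,3),np.uint8); o[:a.shape[0],:a.shape[1]]=a; o[:b.shape[0],504:504+b.shape[1]]=b[:,:296]; cv2.imwrite("pics/crop0.png",o)
hsv=cv2.cvtColor(p,cv2.COLOR_BGR2HSV).astype(int)
H,S,V=hsv[...,0],hsv[...,1],hsv[...,2]
def rects(m,z,n,amin=100):
    m=cv2.morphologyEx(m.astype(np.uint8),cv2.MORPH_OPEN,np.ones((3,3)))
    for k in cv2.findContours(m,cv2.RETR_EXTERNAL,cv2.CHAIN_APPROX_NONE)[0]:
        if cv2.contourArea(k)<amin: continue
        w=np.array([onplane(c,*q[0],z)[:2] for q in k],np.float32)
        (x,y),s,ang=cv2.minAreaRect(w); q=k[:,0].mean(0)
        print(n,q.round(),np.round([x,y],4),np.round(s,4),round(ang,1))
roi=np.zeros(H.shape,bool); roi[165:295,185:297]=1
rects(roi&(S>25)&(V>170)&(H<45),.014,"coupon",50)
roi[:]=0; roi[180:280,420:530]=1
rects(roi&(S<40)&(V>150),.008,"tile")
roi[:]=0; roi[160:300,180:300]=1
rects(roi&(S<40),.0,"mat")
rects(roi&(V<45),.098,"handle",20)
for n,(u,v) in dict(jar=(363,187),bar=(363,183),h1=(326,178),h2=(401,194),post=(355,218)).items():
    print(n,np.round(atdepth(c,u,v,d[v,u]),3), np.round(onplane(c,u,v,.13),3))
# cap disc
pts=[]
```

```text
coupon [258. 241.] [0.5043 0.2545] [0.072  0.0224] 89.2
coupon [257. 191.] [0.6318 0.2566] [0.0737 0.0247] 84.0
tile [474. 230.] [ 0.527  -0.2815] [0.1997 0.1995] 0.7
mat [241. 230.] [0.5376 0.2993] [0.2911 0.2511] 2.5
jar [0.612 0.003 0.156] [0.617 0.001 0.13 ]
bar [0.621 0.004 0.16 ] [0.626 0.001 0.13 ]
h1 [0.639 0.086 0.129] [0.639 0.086 0.13 ]
h2 [ 0.599 -0.085  0.132] [ 0.599 -0.085  0.13 ]
post [0.54  0.024 0.171] [0.545 0.021 0.13 ]
```

View pics/crop0.png

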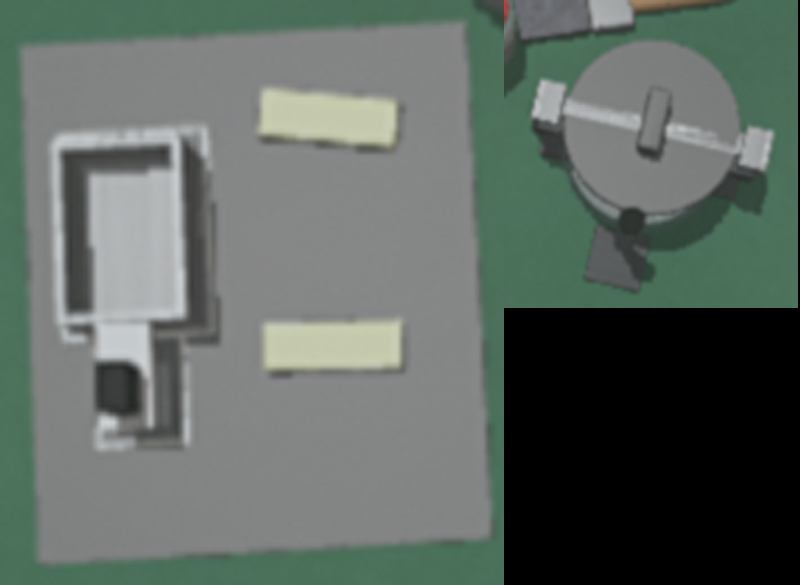

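The crop confirms the grey cup is empty on its outline, with its handle end at the bottom. There are exactly two coupons on the mat. The cap's bar and the hooks are visible, and the jar's yaw is about -13°.

```bash
cat >> h.py <<'E'
from scipy.spatial.transform import Rotation as Ro
def yaw(s=None):
    s=s or sense(); X=Ro.from_quat(s["tcp_rot"]).as_matrix()[:,0]; return np.degrees(np.arctan2(X[1],X[0]))
def go(x,y,z,yw=None):
    s=sense(); M=Ro.from_quat(s["tcp_rot"]).as_matrix(); t=M.T@(np.array([x,y,z])-s["tcp_pos"])*1000
    r=0 if yw is None else -((yw-yaw(s)+90)%180-90)
    print("travel",t.round(1),"roll",round(r,1),"yaw now",round(yaw(s),1))
E
python3 - <<'E'
from h import *
go(.60,.001,.30,166.8)
E
```

```text
travel [-571.3 -366.6  -68.9] roll -4.5 yaw now 162.3
```

Emit:
{"op": "arm_command", "data": {"targets": [{"travel":[0,0,-69]},{"travel":[-360,-231,-69],"roll":-4.5},{"travel":[-360,-231,-69],"roll":-4.5},{"travel":[-360,-231,-69],"roll":-4.5},{"travel":[-360,-231,-69],"roll":-4.5},{"travel":[-360,-231,-69],"roll":-4.5},{"travel":[-360,-231,-69],"roll":-4.5},{"travel":[-360,-231,-69],"roll":-4.5},{"travel":[-360,-231,-69],"roll":-4.5},{"travel":[-360,-231,-69],"roll":-4.5},{"travel":[-360,-231,-69],"roll":-4.5},{"travel":[-360,-231,-69],"roll":-4.5}]}}

```text
$.targets[0]: bad value
```

Run:
```python
from h import *
go(.60,.001,.30,166.8); print(sense()["tcp_pos"])
```

```text
travel [-571.3 -366.6  -68.9] roll -4.5 yaw now 162.3
[0.16707299 0.52381967 0.23081235]
```

Emit:
{"op": "arm_command", "data": {"targets": [{"gripper":85,"travel":[0,0,-69],"roll":0},{"gripper":85,"travel":[-360,-231,-69],"roll":-4.5},{"gripper":85,"travel":[-360,-231,-69],"roll":-4.5},{"gripper":85,"travel":[-360,-231,-69],"roll":-4.5},{"gripper":85,"travel":[-360,-231,-69],"roll":-4.5},{"gripper":85,"travel":[-360,-231,-69],"roll":-4.5},{"gripper":85,"travel":[-360,-231,-69],"roll":-4.5},{"gripper":85,"travel":[-360,-231,-69],"roll":-4.5},{"gripper":85,"travel":[-360,-231,-69],"roll":-4.5},{"gripper":85,"travel":[-360,-231,-69],"roll":-4.5},{"gripper":85,"travel":[-360,-231,-69],"roll":-4.5},{"gripper":85,"travel":[-360,-231,-69],"roll":-4.5}]}}

```text
clock: 1.15
tcp_pos: [0.4428, 0.1907, 0.3001]
tcp_rot: [0.117, 0.993, -0.001, 0.0]
force: [-1.2, 0.1, -0.2]
grip_width: 0.0852
finger_force: 0.0
```

Run:
```python
from h import *
go(.60,.001,.30,166.8); print(sense()["tcp_pos"])
```

```text
travel [-196.9 -148.2    0.4] roll -0.2 yaw now 166.6
[0.44276537 0.19074522 0.30006218]
```

Emit:
{"op": "arm_command", "data": {"targets": [{"gripper":85,"travel":[-197,-148,0],"roll":-0.2},{"gripper":85,"travel":[-197,-148,0],"roll":-0.2},{"gripper":85,"travel":[-197,-148,0],"roll":-0.2},{"gripper":85,"travel":[-197,-148,0],"roll":-0.2},{"gripper":85,"travel":[-197,-148,0],"roll":-0.2},{"gripper":85,"travel":[-197,-148,0],"roll":-0.2},{"gripper":85,"travel":[-197,-148,0],"roll":-0.2},{"gripper":85,"travel":[-197,-148,0],"roll":-0.2},{"gripper":85,"travel":[-197,-148,0],"roll":-0.2},{"gripper":85,"travel":[-197,-148,0],"roll":-0.2}]}}

```text
clock: 1.98
tcp_pos: [0.5974, 0.0064, 0.3005]
tcp_rot: [0.113, 0.994, 0.0, -0.0]
force: [0.6, 0.1, 0.1]
grip_width: 0.0853
finger_force: 0.0
```

Run:
```python
from h import *
c,p,d=snap("wrist","wrist1"); print(sense()["tcp_pos"],yaw(),sense()["force"])
```

```text
[0.59729531 0.00658371 0.30074796] 167.08424761472727 [ 0.12206849 -0.38999495  0.03917203]
```

View pics/wrist1.png

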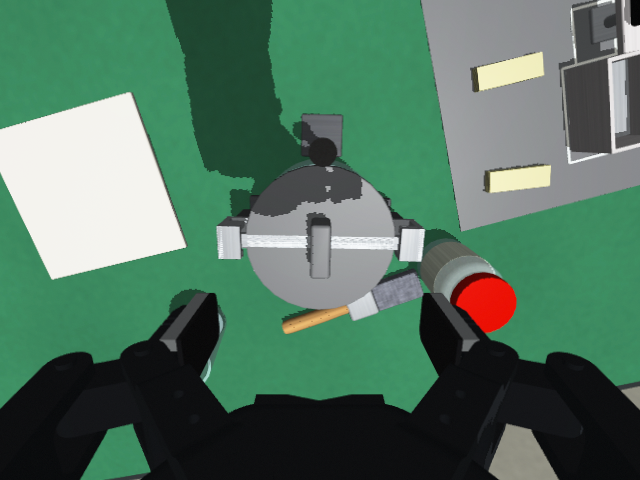

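Wrist view: bar top at about (320,225–278), hooks at (230,241) and (411,243), post top at (322,152). The bottle (485,300) and the beaker stay clear of the gripper.

Run:
```python
from h import *
c=camera_params("wrist"); p=cv2.imread("pics/wrist1.png"); d=np.load("pics/wrist1.npy")
yy,xx=np.mgrid[0:480,0:640]
o=None
def world(m):
    return np.array([atdepth(c,u,v,d[v,u]) for v,u in zip(*np.nonzero(m))])
roi=(yy>130)&(yy<290)&(xx>210)&(xx<430)&(d>0)
v,u=np.nonzero(roi); W=np.array([atdepth(c,a,b,d[b,a]) for a,b in zip(u,v)])
def show(n,z0,z1,mm=None):
    s=(W[:,2]>z0)&(W[:,2]<z1); m=np.zeros(d.shape,np.uint8); m[v[s],u[s]]=1
    for k in cv2.findContours(m,cv2.RETR_EXTERNAL,cv2.CHAIN_APPROX_NONE)[0]:
        if cv2.contourArea(k)<60: continue
        w=np.array([onplane(c,*q[0],(z0+z1)/2)[:2] for q in k],np.float32); r=cv2.minAreaRect(w); e=cv2.minEnclosingCircle(w)
        print(n,k[:,0].mean(0).round(),np.round(r[0],4),np.round(r[1],4),round(r[2],1),"circ",np.round(e[0],4),round(e[1],4))
show("bar",.152,.164); show("post",.166,.178); show("hook",.129,.136); show("disc",.12,.128)
```

```text
bar [320. 250.] [0.6218 0.0018] [0.0174 0.0507] 76.7 circ [0.6218 0.0014] 0.0262
post [322. 152.] [0.5393 0.0226] [0.0208 0.0217] 77.1 circ [0.5393 0.0222] 0.0111
hook [411. 244.] [0.6426 0.0854] [0.0228 0.0338] 76.0 circ [0.643  0.0854] 0.0194
hook [229. 242.] [ 0.6017 -0.0817] [0.0229 0.033 ] 76.1 circ [ 0.6016 -0.0821] 0.0196
disc [320. 234.] [0.612  0.0043] [0.1529 0.1232] 77.1 circ [0.6227 0.0018] 0.077
```

Run:
```python
from h import *
go(.622,.0018,.132,166.5)
```

```text
travel [-25.1   0.8 168.8] roll 0.6 yaw now 167.1
```

Emit:
{"op": "arm_command", "data": {"squeeze": 110, "targets": [{"gripper":60,"travel":[-25,1,0],"roll":0.6},{"gripper":60,"travel":[-25,1,40],"roll":0.6},{"gripper":60,"travel":[-25,1,80],"roll":0.6},{"gripper":60,"travel":[-25,1,120],"roll":0.6},{"gripper":60,"travel":[-25,1,140],"roll":0.6},{"gripper":60,"travel":[-25,1,155],"roll":0.6},{"gripper":60,"travel":[-25,1,165],"roll":0.6},{"gripper":60,"travel":[-25,1,168],"roll":0.6},{"gripper":10,"travel":[-25,1,168],"roll":0.6},{"gripper":10,"travel":[-25,1,168],"roll":0.6},{"gripper":10,"travel":[-25,1,168],"roll":0.6},{"gripper":10,"travel":[-25,1,168],"roll":0.6}]}}

```text
clock: 3.03
tcp_pos: [0.6231, 0.001, 0.1338]
tcp_rot: [0.118, 0.993, 0.0, 0.001]
force: [-1.1, 2.0, 8.5]
grip_width: 0.016
finger_force: 107.9
```

Run:
```python
from h import *
go(.622,.0018,.132,166.5); s=sense();print(s["tcp_pos"],s["force"],s["grip_width"],s["finger_force"])
```

```text
travel [1.3 0.5 1.8] roll -0.1 yaw now 166.4
[0.62314956 0.00096561 0.13377182] [-1.10918347  2.00507897  8.54655577] 0.01601883289968542 107.88188695907593
```

Emit:
{"op": "arm_command", "data": {"targets": [{"gripper":10,"travel":[0,0,2],"roll":0},{"gripper":10,"travel":[0,0,4],"roll":0},{"gripper":10,"travel":[0,0,6],"roll":0},{"gripper":10,"travel":[0,0,7],"roll":0},{"gripper":10,"travel":[0,0,7],"roll":0},{"gripper":10,"travel":[0,0,7],"roll":0}]}}

```text
clock: 3.53
tcp_pos: [0.6232, 0.0009, 0.1278]
tcp_rot: [0.118, 0.993, 0.0, 0.002]
force: [-4.1, 2.0, 12.9]
grip_width: 0.0162
finger_force: 108.8
```

Emit:
{"op": "arm_command", "data": {"targets": [{"gripper":10,"travel":[0,0,0.5],"roll":-3},{"gripper":10,"travel":[0,0,0.5],"roll":-8},{"gripper":10,"travel":[0,0,0.5],"roll":-13},{"gripper":10,"travel":[0,0,0.5],"roll":-18},{"gripper":10,"travel":[0,0,0.5],"roll":-23},{"gripper":10,"travel":[0,0,0.5],"roll":-28},{"gripper":10,"travel":[0,0,0.5],"roll":-32},{"gripper":10,"travel":[0,0,0.5],"roll":-34},{"gripper":10,"travel":[0,0,0.5],"roll":-34},{"gripper":10,"travel":[0,0,0.5],"roll":-34}]}}

```text
clock: 4.37
tcp_pos: [0.6241, 0.0005, 0.1277]
tcp_rot: [-0.177, 0.984, -0.001, 0.003]
force: [-1.1, -0.2, 12.7]
grip_width: 0.016
finger_force: 109.0
```

Run:
```python
from h import *
s=sense();print(s["tcp_pos"],yaw(),s["force"],s["moment"],s["grip_width"],s["finger_force"])
```

```text
[6.24058896e-01 5.02624794e-04 1.27685557e-01] -159.6069694868775 [-1.05824835 -0.17291022 12.74828476] [ 0.17972723  0.22813971 -0.11040897] 0.01601134416074702 108.99444937705994
```

Emit:
{"op": "arm_command", "data": {"targets": [{"gripper":10,"travel":[0,0,-5],"roll":0},{"gripper":10,"travel":[0,0,-10],"roll":0},{"gripper":10,"travel":[0,0,-20],"roll":0},{"gripper":10,"travel":[0,0,-35],"roll":0},{"gripper":10,"travel":[0,0,-60],"roll":0},{"gripper":10,"travel":[0,0,-90],"roll":0},{"gripper":10,"travel":[0,0,-110],"roll":0},{"gripper":10,"travel":[0,0,-110],"roll":0},{"gripper":10,"travel":[0,0,-110],"roll":0},{"gripper":10,"travel":[0,0,-110],"roll":0}]}}

```text
clock: 5.2
tcp_pos: [0.6221, 0.0008, 0.2339]
tcp_rot: [-0.177, 0.984, 0.0, -0.001]
force: [-0.3, 0.0, -3.4]
grip_width: 0.016
finger_force: 107.7
```

Run:
```python
from h import *
c,p,d=snap("side","side2")
s=sense();print(s["tcp_pos"],yaw(),s["force"],s["grip_width"],s["finger_force"])
go(.527,-.2815,.24)
```

```text
[0.62194166 0.00085065 0.23344569] -159.59377359355298 [ 0.30298283  0.07768767 -3.45414674] 0.016294373544136053 107.6575255393982
travel [ 187.4 -231.5   -6.4] roll 0 yaw now -159.6
```

View pics/side2.png

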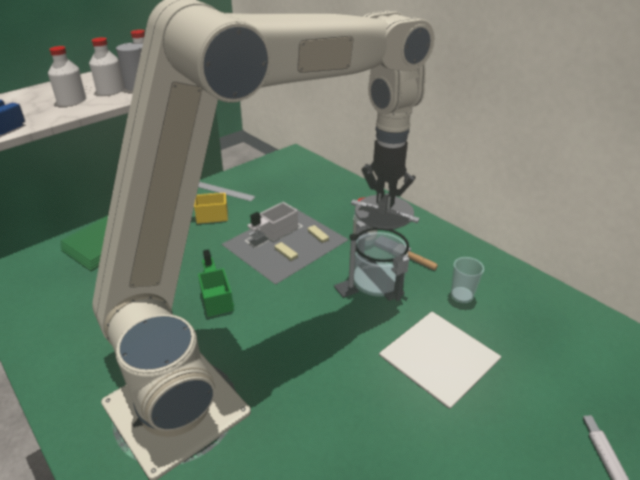

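The cap hangs level in the gripper at (385,210) above the open jar.

Emit:
{"op": "arm_command", "data": {"targets": [{"gripper":10,"travel":[187,-231,-6],"roll":0},{"gripper":10,"travel":[187,-231,-6],"roll":0},{"gripper":10,"travel":[187,-231,-6],"roll":0},{"gripper":10,"travel":[187,-231,-6],"roll":0},{"gripper":10,"travel":[187,-231,-6],"roll":0},{"gripper":10,"travel":[187,-231,-6],"roll":0},{"gripper":10,"travel":[187,-231,-6],"roll":0},{"gripper":10,"travel":[187,-231,-6],"roll":0},{"gripper":10,"travel":[187,-231,34],"roll":0},{"gripper":10,"travel":[187,-231,74],"roll":0},{"gripper":10,"travel":[187,-231,114],"roll":0},{"gripper":10,"travel":[187,-231,154],"roll":0}]}}

```text
clock: 6.25
tcp_pos: [0.5267, -0.2805, 0.0781]
tcp_rot: [-0.177, 0.984, 0.001, -0.001]
force: [1.0, -0.3, -2.3]
grip_width: 0.0162
finger_force: 108.2
```

Run:
```python
from h import *
s=sense();print(s["tcp_pos"],s["force"],s["grip_width"],s["finger_force"])
go(.527,-.2815,.036)
```

```text
[ 0.52673884 -0.28047144  0.07806182] [ 0.9824344  -0.32505461 -2.26623158] 0.01620814174759283 108.24447870254517
travel [ 0.1 -1.1 42.1] roll 0 yaw now -159.6
```

Emit:
{"op": "arm_command", "data": {"targets": [{"gripper":10,"travel":[0,0,12],"roll":0},{"gripper":10,"travel":[0,0,24],"roll":0},{"gripper":10,"travel":[0,0,32],"roll":0},{"gripper":10,"travel":[0,0,34],"roll":0},{"gripper":10,"travel":[0,0,36],"roll":0},{"gripper":10,"travel":[0,0,37],"roll":0},{"gripper":10,"travel":[0,0,38],"roll":0},{"gripper":10,"travel":[0,0,38],"roll":0}]}}

```text
clock: 6.92
tcp_pos: [0.5281, -0.281, 0.0433]
tcp_rot: [-0.177, 0.984, -0.0, 0.0]
force: [0.7, -0.4, -2.2]
grip_width: 0.0161
finger_force: 108.0
```

Emit:
{"op": "arm_command", "data": {"targets": [{"gripper":10,"travel":[0,0,3],"roll":0},{"gripper":10,"travel":[0,0,5],"roll":0},{"gripper":10,"travel":[0,0,6],"roll":0},{"gripper":10,"travel":[0,0,7],"roll":0},{"gripper":10,"travel":[0,0,8],"roll":0},{"gripper":10,"travel":[0,0,8],"roll":0},{"gripper":10,"travel":[0,0,8],"roll":0}]}}

```text
clock: 7.5
tcp_pos: [0.5278, -0.2809, 0.035]
tcp_rot: [-0.177, 0.984, -0.0, 0.0]
force: [-1.4, 0.8, 1.2]
grip_width: 0.0158
finger_force: 108.8
```

Emit:
{"op": "arm_command", "data": {"targets": [{"gripper":60,"travel":[0,0,0],"roll":0},{"gripper":60,"travel":[0,0,0],"roll":0},{"gripper":60,"travel":[0,0,0],"roll":0},{"gripper":60,"travel":[0,0,-10],"roll":0},{"gripper":60,"travel":[0,0,-40],"roll":0},{"gripper":85,"travel":[0,0,-80],"roll":0},{"gripper":85,"travel":[0,0,-120],"roll":0},{"gripper":85,"travel":[0,0,-160],"roll":0},{"gripper":85,"travel":[0,0,-200],"roll":0},{"gripper":85,"travel":[0,0,-240],"roll":0},{"gripper":85,"travel":[0,0,-240],"roll":0},{"gripper":85,"travel":[0,0,-240],"roll":0}]}}

```text
clock: 8.5
tcp_pos: [0.5285, -0.2813, 0.2782]
tcp_rot: [-0.177, 0.984, -0.002, 0.002]
force: [-0.0, 0.2, -0.8]
grip_width: 0.0852
finger_force: 0.0
```

Run:
```python
from h import *
s=sense();print(s["tcp_pos"],s["force"],s["grip_width"],s["finger_force"])
go(.52,.26,.28,180)
c,p,d=snap("top","top1")
for (u,v) in [(258,241),(257,191)]: print(d[v,u],np.load("pics/top0.npy")[v,u])
m=cv2.absdiff(p,cv2.imread("pics/top0.png")).max(2)[165:295,185:297]; print((m>40).sum())
```

```text
[ 0.52845104 -0.28133318  0.27823324] [-0.0280819   0.18903621 -0.78914734] 0.08521790422372112 0.0
travel [-180.9  510.3   -3.7] roll 20.4 yaw now -159.6
1.3754089 1.3768095
1.3892496 1.3921186
0
```

Coupons and cup look undisturbed. Next I go over the mat.

Emit:
{"op": "arm_command", "data": {"targets": [{"gripper":85,"travel":[-160,450,-4],"roll":-70},{"gripper":85,"travel":[-160,450,-4],"roll":-70},{"gripper":85,"travel":[-160,450,-4],"roll":-70},{"gripper":85,"travel":[-160,450,-4],"roll":-70},{"gripper":85,"travel":[-160,450,-4],"roll":-70},{"gripper":85,"travel":[-160,450,-4],"roll":-70},{"gripper":85,"travel":[-160,450,-4],"roll":-70},{"gripper":85,"travel":[-160,450,-4],"roll":-70},{"gripper":85,"travel":[-160,450,-4],"roll":-70},{"gripper":85,"travel":[-160,450,-4],"roll":-70},{"gripper":85,"travel":[-160,450,-4],"roll":-70},{"gripper":85,"travel":[-160,450,-4],"roll":-70}]}}

```text
clock: 9.55
tcp_pos: [0.5195, 0.2006, 0.2774]
tcp_rot: [0.711, -0.703, -0.001, 0.001]
force: [0.2, -0.3, -0.4]
grip_width: 0.085
finger_force: 0.0
```

Emit:
{"op": "arm_command", "data": {"targets": [{"gripper":85,"travel":[0,0,0],"roll":0},{"gripper":85,"travel":[0,0,0],"roll":0}]}}

```text
clock: 9.72
tcp_pos: [0.5201, 0.1976, 0.2774]
tcp_rot: [0.711, -0.704, -0.001, 0.001]
force: [0.5, -0.0, 0.7]
grip_width: 0.0852
finger_force: 0.0
```

Run:
```python
from h import *
s=sense();print(s["tcp_pos"],yaw()); snap("wrist","wrist2")
```

```text
[0.52007801 0.1975845  0.2773579 ] -89.44780597522882
```

View pics/wrist2.png

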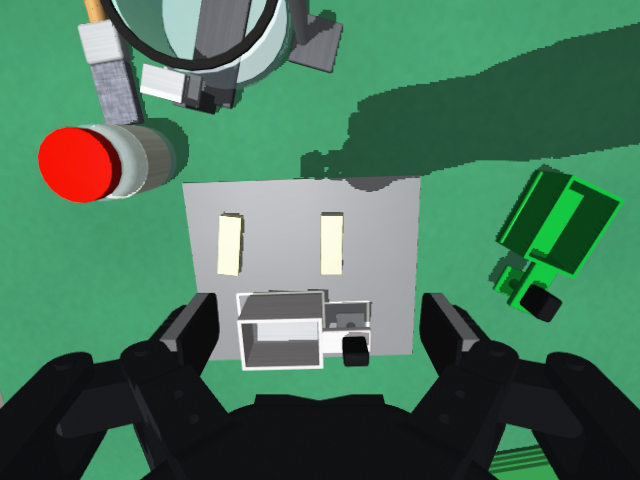

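Wrist view: coupons at (230,244) and (332,243), the cup rim spanning (238–323, 293–370), the handle at (355,350), the green lookalike at (560,230) out of the way, and the bottle at (80,165).

```bash
cat > mm.py <<'E'
from h import *
def meas(f,c):
    p=cv2.imread(f"pics/{f}.png"); d=np.load(f"pics/{f}.npy"); v,u=np.nonzero((d>0)&(np.mgrid[0:480,0:640][0]<400))
    K=np.array(c["K"]); s=cv2.undistortPoints(np.c_[u,v].astype(np.float64)[:,None],K,np.array([c["k1"],0,0,0,0.]))[:,0]
    W=(np.c_[s,np.ones(len(s))]*d[v,u][:,None]-np.array(c["t"]))@np.array(c["R"]); 
    B=p[v,u].astype(int)
    Z=np.full(d.shape+(3,),np.nan); Z[v,u]=W
    def rect(sel,z,n,amin=60):
        m=np.zeros(d.shape,np.uint8); m[v[sel],u[sel]]=1
        for k in cv2.findContours(m,cv2.RETR_EXTERNAL,cv2.CHAIN_APPROX_NONE)[0]:
            if cv2.contourArea(k)<amin: continue
            w=np.array([onplane(c,*q[0],z)[:2] for q in k],np.float32); (x,y),sz,a=cv2.minAreaRect(w)
            if sz[0]<sz[1]: a+=90; sz=sz[::-1]
            print(n,k[:,0].mean(0).round(),np.round([x,y],4),np.round(sz,4),"long axis",round(a%180,1))
    X,Y,Zz=W.T; area=(X>.38)&(X<.70)&(Y>.14)&(Y<.46)
    pale=(B[:,0]<B[:,1]-15)&(B[:,2]>150)&(B[:,1]>150)
    rect(area&pale,.014,"coupon")
    grey=(B.max(1)-B.min(1)<30)
    rect(area&grey&(abs(Zz-.064)<.005)&(B.min(1)>90),.064,"rim")
    rect(area&(B.max(1)<90)&(abs(Zz-.098)<.006)&grey,.098,"handle",30)
E
python3 - <<'E'
from mm import *
meas("wrist2",camera_params("wrist")); go(.52,.2,.27,-90)
E
```

```text
coupon [331. 244.] [0.5046 0.2528] [0.0766 0.0271] long axis 90.5
coupon [229. 244.] [0.6319 0.2545] [0.0767 0.0279] long axis 85.5
rim [304. 341.] [0.5357 0.3585] [0.1551 0.0717] long axis 2.1
handle [356. 358.] [0.479  0.3547] [0.0278 0.019 ] long axis 0.2
travel [-3.4  0.3  7.6] roll 0.5 yaw now -89.5
```

Emit:
{"op": "arm_command", "data": {"squeeze": 60, "targets": [{"gripper":50,"travel":[-55.5,15,0],"roll":0},{"gripper":50,"travel":[-55.5,15,40],"roll":0},{"gripper":50,"travel":[-55.5,15,80],"roll":0},{"gripper":50,"travel":[-55.5,15,120],"roll":0},{"gripper":50,"travel":[-55.5,15,160],"roll":0},{"gripper":50,"travel":[-55.5,15,200],"roll":0},{"gripper":50,"travel":[-55.5,15,230],"roll":0},{"gripper":50,"travel":[-55.5,15,250],"roll":0},{"gripper":50,"travel":[-55.5,15,260],"roll":0},{"gripper":50,"travel":[-55.5,15,268],"roll":0},{"gripper":50,"travel":[-55.5,15,270],"roll":0},{"gripper":50,"travel":[-55.5,15,270],"roll":0}]}}

```text
clock: 10.77
tcp_pos: [0.506, 0.2516, 0.0092]
tcp_rot: [0.709, -0.705, 0.0, -0.0]
force: [-0.1, -0.0, -0.8]
grip_width: 0.0502
finger_force: 0.0
```

Run:
```python
from h import *
go(.5046,.2528,.006,-89.5); print(sense()["tcp_pos"],sense()["force"])
```

```text
travel [-1.2  1.4  3.2] roll -0.1 yaw now -89.6
[0.50596043 0.25163034 0.00922013] [-0.09424196 -0.0311122  -0.77365515]
```

Emit:
{"op": "arm_command", "data": {"targets": [{"gripper":50,"travel":[-1,1,2],"roll":0},{"gripper":10,"travel":[-1,1,2],"roll":0},{"gripper":10,"travel":[-1,1,2],"roll":0},{"gripper":10,"travel":[-1,1,2],"roll":0},{"gripper":10,"travel":[-1,1,2],"roll":0},{"gripper":10,"travel":[-1,1,-20],"roll":0},{"gripper":10,"travel":[-1,1,-60],"roll":0},{"gripper":10,"travel":[-1,1,-100],"roll":0},{"gripper":10,"travel":[-1,1,-140],"roll":0},{"gripper":10,"travel":[-1,1,-150],"roll":7},{"gripper":10,"travel":[-1,1,-150],"roll":14},{"gripper":10,"travel":[-1,1,-150],"roll":21}]}}

```text
clock: 11.77
tcp_pos: [0.505, 0.2533, 0.1608]
tcp_rot: [-0.567, 0.824, -0.001, 0.002]
force: [-0.3, -0.4, -0.7]
grip_width: 0.0238
finger_force: 59.3
```

Run:
```python
from h import *
go(.5645,.358,.16,182); print(sense()["tcp_pos"],sense()["grip_width"])
```

```text
travel [-119.   -18.2    1.2] roll 67.1 yaw now -110.9
[0.50498474 0.25333833 0.16084245] 0.023805058334449247
```

Emit:
{"op": "arm_command", "data": {"targets": [{"gripper":10,"travel":[-30,-5,0],"roll":7},{"gripper":10,"travel":[-60,-10,0],"roll":14},{"gripper":10,"travel":[-90,-15,0],"roll":21},{"gripper":10,"travel":[-119,-18,0],"roll":28},{"gripper":10,"travel":[-119,-18,0],"roll":35},{"gripper":10,"travel":[-119,-18,0],"roll":42},{"gripper":10,"travel":[-119,-18,0],"roll":49},{"gripper":10,"travel":[-119,-18,0],"roll":56},{"gripper":10,"travel":[-119,-18,0],"roll":63},{"gripper":10,"travel":[-119,-18,0],"roll":67},{"gripper":10,"travel":[-119,-18,0],"roll":67},{"gripper":10,"travel":[-119,-18,0],"roll":67}]}}

```text
clock: 12.77
tcp_pos: [0.5631, 0.3582, 0.1592]
tcp_rot: [-0.022, 1.0, 0.0, 0.0]
force: [-0.0, 0.2, -0.5]
grip_width: 0.0238
finger_force: 62.0
```

Run:
```python
from mm import *
s=sense(); print(s["tcp_pos"],s["grip_width"],yaw()); c,p,d=snap("wrist","wrist3"); meas("wrist3",c); go(.5645,.358,.072,182)
```

```text
[0.56310175 0.35820527 0.15916161] 0.023777062690600828 -177.43504755239928
coupon [204. 290.] [0.6314 0.2565] [0.0773 0.0269] long axis 83.8
coupon [320. 298.] [0.6426 0.3616] [0.157  0.0541] long axis 2.6
rim [ 72. 378.] [0.6919 0.1583] [0.0406 0.0145] long axis 78.0
rim [326. 190.] [0.5302 0.3604] [0.1453 0.0678] long axis 2.1
handle [326. 110.] [0.4783 0.3587] [0.0271 0.0167] long axis 2.3
travel [-1.3 -0.2 87.1] roll 0.6 yaw now -177.4
```

View pics/wrist3.png

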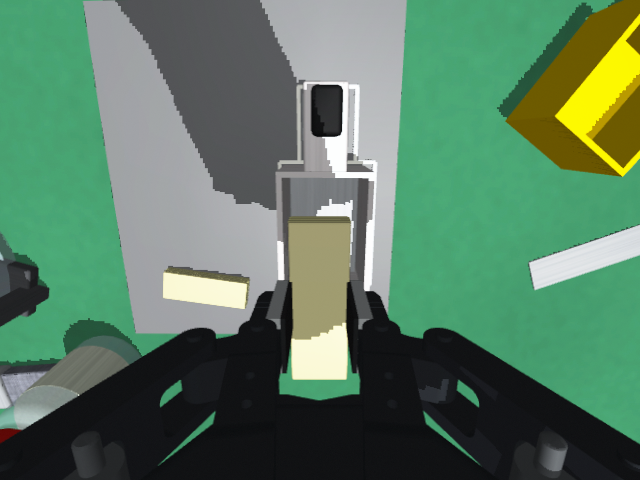

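The coupon is held straight over the cup. The cup's interior is centred about 2–3 mm to the left (+y) of the gripper, so I correct for that and drop it.

Emit:
{"op": "arm_command", "data": {"targets": [{"gripper":10,"travel":[-1.5,2.3,20],"roll":0},{"gripper":10,"travel":[-1.5,2.3,45],"roll":0},{"gripper":10,"travel":[-1.5,2.3,70],"roll":0},{"gripper":10,"travel":[-1.5,2.3,84],"roll":0},{"gripper":10,"travel":[-1.5,2.3,91],"roll":0},{"gripper":10,"travel":[-1.5,2.3,91],"roll":0},{"gripper":10,"travel":[-1.5,2.3,91],"roll":0},{"gripper":10,"travel":[-1.5,2.3,91],"roll":0}]}}

```text
clock: 13.48
tcp_pos: [0.5653, 0.3608, 0.0692]
tcp_rot: [-0.021, 1.0, 0.0, 0.001]
force: [-0.0, -0.1, 0.5]
grip_width: 0.0236
finger_force: 62.1
```

Emit:
{"op": "arm_command", "data": {"targets": [{"gripper":45,"travel":[0,0,0],"roll":0},{"gripper":45,"travel":[0,0,0],"roll":0},{"gripper":45,"travel":[0,0,0],"roll":0},{"gripper":45,"travel":[0,0,-20],"roll":0},{"gripper":45,"travel":[0,0,-60],"roll":0},{"gripper":45,"travel":[0,0,-100],"roll":0},{"gripper":60,"travel":[0,0,-140],"roll":0},{"gripper":60,"travel":[0,0,-180],"roll":0},{"gripper":60,"travel":[0,0,-180],"roll":0},{"gripper":60,"travel":[0,0,-180],"roll":0}]}}

```text
clock: 14.32
tcp_pos: [0.5654, 0.3609, 0.2511]
tcp_rot: [-0.021, 1.0, 0.001, 0.003]
force: [-1.0, -0.3, -0.9]
grip_width: 0.0602
finger_force: 0.0
```

Run:
```python
from mm import *
s=sense(); print(s["tcp_pos"],s["grip_width"],yaw()); c,p,d=snap("wrist","wrist4"); meas("wrist4",c); go(.6316,.2555,.15,-95)
```

```text
[0.56541082 0.36088112 0.25112964] 0.06020597520129972 -177.58584252057534
coupon [227. 254.] [0.6311 0.2565] [0.0776 0.0261] long axis 84.1
coupon [319. 205.] [0.5691 0.3611] [0.0775 0.0265] long axis 2.0
rim [128. 319.] [0.6919 0.1591] [0.0412 0.0119] long axis 76.5
rim [320. 181.] [0.535  0.3602] [0.1546 0.0681] long axis 2.2
handle [320. 115.] [0.4779 0.3582] [0.0263 0.0165] long axis 2.4
travel [ -62.2 -107.8   98.7] roll -82.6 yaw now -177.6
```

Emit:
{"op": "arm_command", "data": {"targets": [{"gripper":50,"travel":[-6,-10,8],"roll":-7},{"gripper":50,"travel":[-12,-20,16],"roll":-14},{"gripper":50,"travel":[-18,-30,24],"roll":-21},{"gripper":50,"travel":[-24,-40,32],"roll":-28},{"gripper":50,"travel":[-30,-50,40],"roll":-35},{"gripper":50,"travel":[-36,-60,48],"roll":-42},{"gripper":50,"travel":[-42,-72,56],"roll":-49},{"gripper":50,"travel":[-50,-86,64],"roll":-56},{"gripper":50,"travel":[-56,-98,72],"roll":-63},{"gripper":50,"travel":[-62,-108,80],"roll":-70},{"gripper":50,"travel":[-62,-108,80],"roll":-77},{"gripper":50,"travel":[-62,-108,80],"roll":-82}]}}

```text
clock: 15.37
tcp_pos: [0.6304, 0.254, 0.165]
tcp_rot: [-0.674, 0.739, 0.001, -0.002]
force: [-0.5, 0.7, 0.1]
grip_width: 0.0502
finger_force: 0.0
```

Run:
```python
from h import *
p=cv2.imread("pics/top0.png").astype(int); c=camera_params("top")
v,u=np.nonzero((p[...,2]>150)&(p[...,1]<60)); print("bottle",onplane(c,u.mean(),v.mean(),.13))
print(sense()["tcp_pos"]); go(.6315,.256,.008,-95.3)
```

```text
bottle [0.69586881 0.15280086 0.13      ]
[0.63038564 0.25398615 0.16496139]
travel [ -2.4  -1.6 157. ] roll 0.0 yaw now -95.3
```

Emit:
{"op": "arm_command", "data": {"targets": [{"gripper":50,"travel":[-2,-1.5,30],"roll":0},{"gripper":50,"travel":[-2,-1.5,70],"roll":0},{"gripper":50,"travel":[-2,-1.5,105],"roll":0},{"gripper":50,"travel":[-2,-1.5,130],"roll":0},{"gripper":50,"travel":[-2,-1.5,145],"roll":0},{"gripper":50,"travel":[-2,-1.5,154],"roll":0},{"gripper":50,"travel":[-2,-1.5,154],"roll":0},{"gripper":50,"travel":[-2,-1.5,154],"roll":0}]}}

```text
clock: 16.03
tcp_pos: [0.6324, 0.2569, 0.0134]
tcp_rot: [-0.672, 0.741, 0.0, -0.001]
force: [-0.5, -0.5, 1.3]
grip_width: 0.0502
finger_force: 0.0
```

Run:
```python
from h import *
go(.6315,.256,.007,-95.3); print(sense()["tcp_pos"],sense()["force"])
```

```text
travel [0.9 0.8 6.4] roll -0.3 yaw now -95.6
[0.63240132 0.25686809 0.01336695] [-0.50439119 -0.50296865  1.29420647]
```

Emit:
{"op": "arm_command", "data": {"targets": [{"gripper":50,"travel":[0,0,6],"roll":0},{"gripper":50,"travel":[0,0,6],"roll":0},{"gripper":10,"travel":[0,0,6],"roll":0},{"gripper":10,"travel":[0,0,6],"roll":0},{"gripper":10,"travel":[0,0,6],"roll":0},{"gripper":10,"travel":[0,0,6],"roll":0},{"gripper":10,"travel":[0,0,-20],"roll":0},{"gripper":10,"travel":[0,0,-60],"roll":0},{"gripper":10,"travel":[0,0,-100],"roll":0},{"gripper":10,"travel":[0,0,-140],"roll":0},{"gripper":10,"travel":[0,0,-150],"roll":7},{"gripper":10,"travel":[0,0,-150],"roll":14}]}}

```text
clock: 17.03
tcp_pos: [0.6343, 0.2574, 0.1688]
tcp_rot: [-0.574, 0.819, -0.001, 0.004]
force: [-0.7, 1.2, -0.9]
grip_width: 0.0236
finger_force: 59.0
```

Run:
```python
from h import *
go(.5645,.361,.165,182.2); print(sense()["tcp_pos"],sense()["grip_width"])
```

```text
travel [-73.6 100.9   3.5] roll 67.9 yaw now -109.9
[0.63428845 0.25744742 0.16879233] 0.023582057219807016
```

Emit:
{"op": "arm_command", "data": {"targets": [{"gripper":10,"travel":[-18,25,0],"roll":7},{"gripper":10,"travel":[-36,50,0],"roll":14},{"gripper":10,"travel":[-55,75,0],"roll":21},{"gripper":10,"travel":[-74,101,0],"roll":28},{"gripper":10,"travel":[-74,101,0],"roll":35},{"gripper":10,"travel":[-74,101,0],"roll":42},{"gripper":10,"travel":[-74,101,0],"roll":49},{"gripper":10,"travel":[-74,101,0],"roll":56},{"gripper":10,"travel":[-74,101,0],"roll":63},{"gripper":10,"travel":[-74,101,0],"roll":68},{"gripper":10,"travel":[-74,101,0],"roll":68},{"gripper":10,"travel":[-74,101,0],"roll":68}]}}

```text
clock: 18.03
tcp_pos: [0.5623, 0.3605, 0.1638]
tcp_rot: [-0.022, 1.0, -0.0, -0.0]
force: [-0.0, 0.0, -0.3]
grip_width: 0.0236
finger_force: 59.1
```

Run:
```python
from mm import *
s=sense(); print(s["tcp_pos"],s["grip_width"],yaw()); c,p,d=snap("wrist","wrist5"); meas("wrist5",c); go(.5645,.361,.07,182.2)
```

```text
[0.5623447  0.36054413 0.16379072] 0.023591098686314153 -177.42567502417768
coupon [319. 294.] [0.639  0.3639] [0.1601 0.0549] long axis 2.6
coupon [320. 198.] [0.5416 0.3603] [0.026  0.0208] long axis 92.6
rim [ 74. 375.] [0.6922 0.1584] [0.0411 0.0159] long axis 75.5
rim [322. 191.] [0.5311 0.3605] [0.1464 0.0675] long axis 2.2
handle [322. 112.] [0.4781 0.3587] [0.0273 0.0167] long axis 2.1
travel [-2.2  0.4 93.8] roll 0.4 yaw now -177.4
```

Emit:
{"op": "arm_command", "data": {"targets": [{"gripper":10,"travel":[-2,0.5,20],"roll":0},{"gripper":10,"travel":[-2,0.5,45],"roll":0},{"gripper":10,"travel":[-2,0.5,70],"roll":0},{"gripper":10,"travel":[-2,0.5,86],"roll":0},{"gripper":10,"travel":[-2,0.5,94],"roll":0},{"gripper":10,"travel":[-2,0.5,94],"roll":0},{"gripper":10,"travel":[-2,0.5,94],"roll":0},{"gripper":10,"travel":[-2,0.5,94],"roll":0},{"gripper":45,"travel":[-2,0.5,94],"roll":0},{"gripper":45,"travel":[-2,0.5,94],"roll":0},{"gripper":45,"travel":[-2,0.5,94],"roll":0}]}}

```text
clock: 19.0
tcp_pos: [0.5647, 0.3613, 0.0706]
tcp_rot: [-0.021, 1.0, 0.0, 0.001]
force: [0.5, -0.2, -0.9]
grip_width: 0.0446
finger_force: 0.0
```

Emit:
{"op": "arm_command", "data": {"targets": [{"gripper":45,"travel":[0,0,-30],"roll":0},{"gripper":45,"travel":[0,0,-70],"roll":0},{"gripper":45,"travel":[60,0,-110],"roll":0},{"gripper":45,"travel":[85,0,-150],"roll":0},{"gripper":45,"travel":[85,0,-150],"roll":0},{"gripper":45,"travel":[85,0,-150],"roll":0}]}}

```text
clock: 19.5
tcp_pos: [0.4774, 0.3585, 0.2267]
tcp_rot: [-0.022, 1.0, 0.002, 0.004]
force: [0.1, 0.2, 0.8]
grip_width: 0.0451
finger_force: 0.0
```

Run:
```python
from mm import *
s=sense(); print(s["tcp_pos"],s["grip_width"],yaw()); c,p,d=snap("wrist","wrist6"); meas("wrist6",c)
```

```text
[0.47735296 0.35847372 0.22673761] 0.045111663700646974 -177.4858046898279
coupon [320. 293.] [0.5784 0.3645] [0.0807 0.0333] long axis 2.5
rim [318. 275.] [0.5342 0.3603] [0.1562 0.0677] long axis 2.5
handle [318. 225.] [0.4768 0.358 ] [0.0278 0.0163] long axis 2.9
```

View pics/wrist6.png

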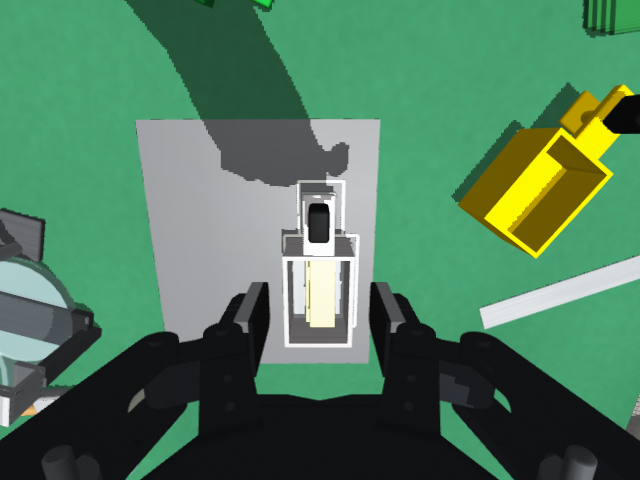

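The wrist view shows both coupons stacked in the cup, with the pale bar at (320,293), and the handle at (318,222) straight under the tool.

Emit:
{"op": "arm_command", "data": {"squeeze": 115, "targets": [{"gripper":50,"travel":[0.5,0,35],"roll":0},{"gripper":50,"travel":[0.5,0,75],"roll":0},{"gripper":50,"travel":[0.5,0,110],"roll":0},{"gripper":50,"travel":[0.5,0,135],"roll":0},{"gripper":50,"travel":[0.5,0,150],"roll":0},{"gripper":50,"travel":[0.5,0,156],"roll":0},{"gripper":50,"travel":[0.5,0,159],"roll":0},{"gripper":50,"travel":[0.5,0,159],"roll":0}]}}

```text
clock: 20.22
tcp_pos: [0.4793, 0.3575, 0.0605]
tcp_rot: [-0.021, 1.0, -0.0, -0.0]
force: [0.4, 0.2, 1.2]
grip_width: 0.0499
finger_force: 0.0
```

Run:
```python
from mm import *
s=sense(); print(s["tcp_pos"],s["force"]);go(.4775,.3582,.068,182.4)
```

```text
[0.47925125 0.35750696 0.06049685] [0.39664792 0.18556024 1.18444781]
travel [ 1.7  0.8 -7.5] roll -0.0 yaw now -177.6
```

Emit:
{"op": "arm_command", "data": {"targets": [{"gripper":50,"travel":[1.5,0.5,-6],"roll":0},{"gripper":50,"travel":[1.5,0.5,-6],"roll":0},{"gripper":8,"travel":[1.5,0.5,-6],"roll":0},{"gripper":8,"travel":[1.5,0.5,-6],"roll":0},{"gripper":8,"travel":[1.5,0.5,-6],"roll":0},{"gripper":8,"travel":[1.5,0.5,-6],"roll":0},{"gripper":8,"travel":[1.5,0.5,-6],"roll":0}]}}

```text
clock: 20.8
tcp_pos: [0.4776, 0.3582, 0.0677]
tcp_rot: [-0.021, 1.0, 0.0, 0.001]
force: [-1.6, 0.0, 6.6]
grip_width: 0.0163
finger_force: 112.1
```

Emit:
{"op": "arm_command", "data": {"targets": [{"gripper":8,"travel":[0,0,-10],"roll":0},{"gripper":8,"travel":[0,0,-25],"roll":0},{"gripper":8,"travel":[0,0,-45],"roll":0},{"gripper":8,"travel":[0,0,-70],"roll":0},{"gripper":8,"travel":[0,0,-100],"roll":0},{"gripper":8,"travel":[0,0,-130],"roll":0},{"gripper":8,"travel":[0,0,-160],"roll":0},{"gripper":8,"travel":[0,0,-190],"roll":0},{"gripper":8,"travel":[0,0,-210],"roll":0},{"gripper":8,"travel":[0,0,-220],"roll":0},{"gripper":8,"travel":[0,0,-220],"roll":0},{"gripper":8,"travel":[0,0,-220],"roll":0}]}}

```text
clock: 21.8
tcp_pos: [0.4773, 0.3579, 0.2868]
tcp_rot: [-0.021, 1.0, 0.0, 0.0]
force: [-0.5, -1.0, -4.0]
grip_width: 0.0163
finger_force: 112.4
```

Run:
```python
from mm import *
s=sense(); print(s["tcp_pos"],s["force"],s["moment"],s["grip_width"],s["finger_force"])
c,p,d=snap("side","side3"); cv2.imwrite("pics/side3c.png",cv2.resize(p[60:340,180:460],None,fx=2,fy=2))
```

```text
[0.47727326 0.35794857 0.28682081] [-0.52696444 -1.03564642 -4.03843559] [-0.0111325   0.23968229  0.04265567] 0.016287510350723004 112.42024540901184
```

View pics/side3c.png

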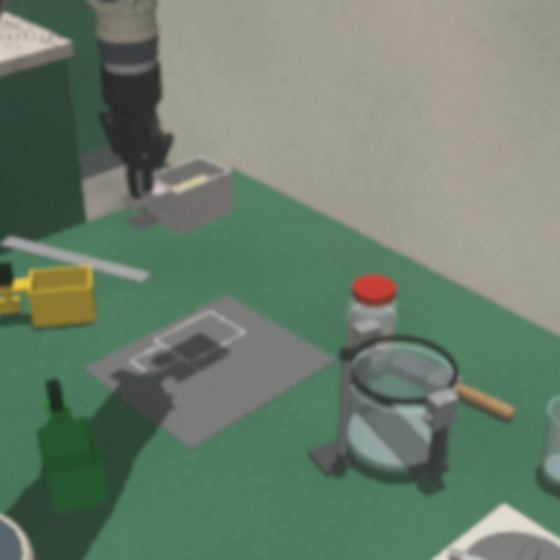

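The cup is held level with its coupons, and its white outline is visible on the mat. I now carry it to the striker post.

Run:
```python
from mm import *
go(.5384,.0221,.287,166.5)
# outline centre from top view
c,p,d=snap("top","top2"); g=p.min(2); m=np.zeros(g.shape,np.uint8); m[170:290,192:292]=g[170:290,192:292]>170
v,u=np.nonzero(m); w=np.array([onplane(c,a,b,0)[:2] for a,b in zip(u,v)],np.float32); print(len(w),cv2.minAreaRect(w),w.min(0),w.max(0))
```

```text
travel [ -47.2 -338.    -0.9] roll 15.9 yaw now -177.6
251 ((0.5601693987846375, 0.3736400902271271), (0.2180720418691635, 0.09772740304470062), 0.4882723093032837) [0.45103875 0.3250055 ] [0.66878504 0.42342967]
```

Emit:
{"op": "arm_command", "data": {"targets": [{"gripper":8,"travel":[-4,-30,0],"roll":2},{"gripper":8,"travel":[-9,-65,0],"roll":4},{"gripper":8,"travel":[-14,-100,0],"roll":6},{"gripper":8,"travel":[-19,-135,0],"roll":8},{"gripper":8,"travel":[-24,-170,0],"roll":9},{"gripper":8,"travel":[-29,-205,0],"roll":11},{"gripper":8,"travel":[-34,-240,0],"roll":13},{"gripper":8,"travel":[-38,-270,0],"roll":14},{"gripper":8,"travel":[-42,-300,0],"roll":15},{"gripper":8,"travel":[-45,-325,0],"roll":16},{"gripper":8,"travel":[-47,-338,0],"roll":16},{"gripper":8,"travel":[-47,-338,0],"roll":16}]}}

```text
clock: 22.9
tcp_pos: [0.5386, 0.0199, 0.2855]
tcp_rot: [0.12, 0.993, -0.0, -0.001]
force: [-0.7, 0.4, -1.9]
grip_width: 0.0166
finger_force: 112.9
```

Emit:
{"op": "arm_command", "data": {"targets": [{"gripper":8,"travel":[0,0,10],"roll":0},{"gripper":8,"travel":[0,0,20],"roll":0},{"gripper":8,"travel":[0,0,30],"roll":0},{"gripper":8,"travel":[0,0,40],"roll":0},{"gripper":8,"travel":[0,0,40],"roll":0},{"gripper":8,"travel":[0,0,40],"roll":0}]}}

```text
clock: 23.4
tcp_pos: [0.5381, 0.0229, 0.246]
tcp_rot: [0.118, 0.993, -0.0, -0.001]
force: [0.5, -0.4, -3.3]
grip_width: 0.0162
finger_force: 112.8
```

Run:
```python
from mm import *
s=sense(); print(s["tcp_pos"],s["force"],s["moment"],s["grip_width"],s["finger_force"]); go(.5384,.0221,.2247,166.5)
c,p,d=snap("side","side4"); a=cv2.resize(p[130:310,300:480],(420,420))
cw,pw,dw=snap("wrist","wrist7"); b=cv2.resize(pw[80:420,140:500],(380,359)); o=np.zeros((420,800,3),np.uint8); o[:,:420]=a; o[:359,420:]=b; cv2.imwrite("pics/pair4.png",o)
```

```text
[0.53811284 0.02293306 0.2459755 ] [ 0.52749578 -0.42322047 -3.32924782] [ 0.0555855   0.19278249 -0.01674218] 0.016240835907443435 112.751784324646
travel [-0.5 -0.7 21.3] roll -0.0 yaw now 166.5
```

View pics/pair4.png

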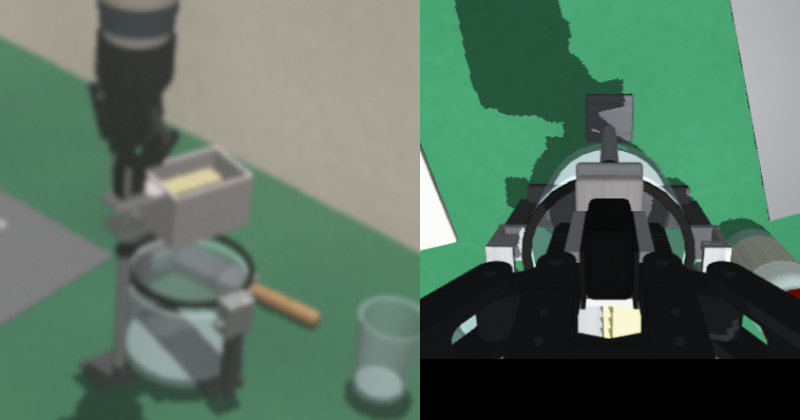

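The side view shows the level cup over the jar mouth with its tab above the post. Pressing down.

Emit:
{"op": "arm_command", "data": {"targets": [{"gripper":8,"travel":[-0.5,-0.7,8],"roll":0},{"gripper":8,"travel":[-0.5,-0.7,16],"roll":0},{"gripper":8,"travel":[-0.5,-0.7,22],"roll":0},{"gripper":8,"travel":[-0.5,-0.7,27],"roll":0},{"gripper":8,"travel":[-0.5,-0.7,32],"roll":0},{"gripper":8,"travel":[-0.5,-0.7,36],"roll":0},{"gripper":8,"travel":[-0.5,-0.7,40],"roll":0},{"gripper":8,"travel":[-0.5,-0.7,42],"roll":0},{"gripper":8,"travel":[-0.5,-0.7,42],"roll":0},{"gripper":8,"travel":[-0.5,-0.7,42],"roll":0}]}}

```text
clock: 24.33
tcp_pos: [0.5386, 0.0215, 0.2056]
tcp_rot: [0.118, 0.993, -0.0, 0.0]
force: [-5.1, -0.0, 9.2]
grip_width: 0.0161
finger_force: 114.3
```

Run:
```python
from mm import *
s=sense(); print(s["tcp_pos"],s["force"],s["moment"],s["grip_width"],s["finger_force"])
c,p,d=snap("side","side5"); a=cv2.resize(p[130:310,300:480],(420,420))
cw,pw,dw=snap("top","top3"); b=cv2.resize(pw[120:250,300:430],(380,380)); o=np.zeros((420,800,3),np.uint8); o[:,:420]=a; o[:380,420:]=b; cv2.imwrite("pics/pair5.png",o)
```

```text
[0.53863183 0.02148337 0.20563901] [-5.07683259 -0.02133423  9.20081721] [ 0.07740207  1.3612997  -0.02626056] 0.016122366867876315 114.34605717658997
```

View pics/pair5.png

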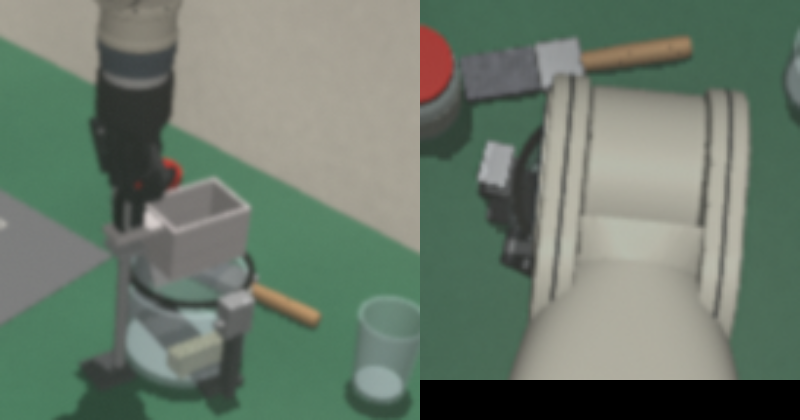

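Emit:
{"op": "arm_command", "data": {"targets": [{"gripper":8,"travel":[0,0,2],"roll":0},{"gripper":8,"travel":[0,0,2],"roll":0},{"gripper":8,"travel":[0,0,2],"roll":0},{"gripper":8,"travel":[0,0,2],"roll":0},{"gripper":8,"travel":[0,0,2],"roll":0}]}}

```text
clock: 24.85
tcp_pos: [0.5386, 0.0215, 0.2038]
tcp_rot: [0.118, 0.993, -0.0, 0.001]
force: [-4.6, -0.3, 8.9]
grip_width: 0.0169
finger_force: 114.5
```

Emit:
{"op": "arm_command", "data": {"targets": [{"gripper":8,"travel":[0,0,-5],"roll":0},{"gripper":8,"travel":[0,0,-12],"roll":0},{"gripper":8,"travel":[0,0,-20],"roll":0},{"gripper":8,"travel":[0,0,-35],"roll":0},{"gripper":8,"travel":[0,0,-55],"roll":0},{"gripper":8,"travel":[0,0,-80],"roll":0},{"gripper":8,"travel":[0,0,-84],"roll":0},{"gripper":8,"travel":[0,0,-84],"roll":0},{"gripper":8,"travel":[0,0,-84],"roll":0}]}}

```text
clock: 25.6
tcp_pos: [0.5389, 0.0215, 0.2859]
tcp_rot: [0.118, 0.993, 0.0, -0.0]
force: [0.7, -0.5, -2.4]
grip_width: 0.0164
finger_force: 113.1
```

Run:
```python
from mm import *
s=sense(); print(s["tcp_pos"],s["force"],s["moment"],s["grip_width"],s["finger_force"],yaw())
c,p,d=snap("side","side6"); a=cv2.resize(p[110:310,300:480],(420,467))
cw,pw,dw=snap("wrist","wrist8"); b=cv2.resize(pw[80:420,140:500],(380,359)); o=np.zeros((467,800,3),np.uint8); o[:,:420]=a; o[:359,420:]=b; cv2.imwrite("pics/pair6.png",o)
go(.478,.3582,.287,182.4)
```

```text
[0.53890459 0.02145853 0.28586962] [ 0.6500468  -0.51626236 -2.44797279] [0.01520988 0.17674932 0.0337159 ] 0.01644170164643379 113.14783215522766 166.40498729104843
travel [137.9 313.   -1.5] roll -16.0 yaw now 166.4
```

View pics/pair6.png

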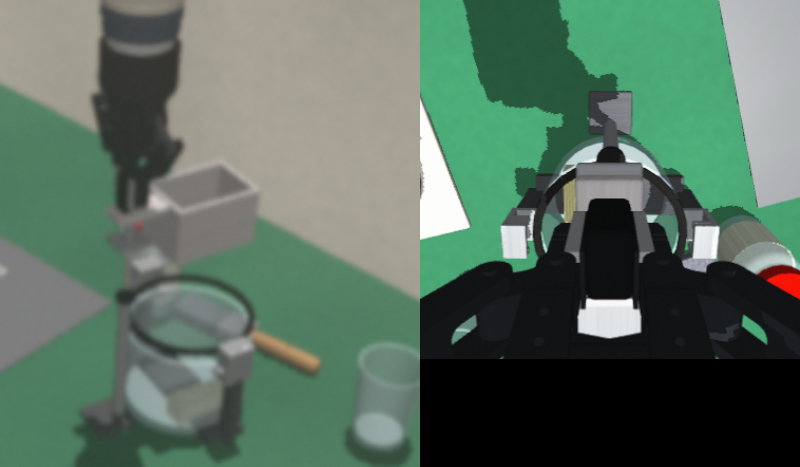

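The jar now holds the coupons and the empty cup has been lifted clear (force 2.4 N). I take the cup back to its outline.

Emit:
{"op": "arm_command", "data": {"targets": [{"gripper":8,"travel":[14,32,0],"roll":-2},{"gripper":8,"travel":[28,64,0],"roll":-4},{"gripper":8,"travel":[42,96,0],"roll":-6},{"gripper":8,"travel":[56,128,0],"roll":-8},{"gripper":8,"travel":[70,160,0],"roll":-10},{"gripper":8,"travel":[84,192,0],"roll":-12},{"gripper":8,"travel":[98,224,0],"roll":-13},{"gripper":8,"travel":[112,256,0],"roll":-14},{"gripper":8,"travel":[126,286,0],"roll":-15},{"gripper":8,"travel":[134,304,0],"roll":-16},{"gripper":8,"travel":[138,313,0],"roll":-16},{"gripper":8,"travel":[138,313,0],"roll":-16}]}}

```text
clock: 26.7
tcp_pos: [0.4775, 0.3598, 0.2853]
tcp_rot: [-0.022, 1.0, -0.0, -0.001]
force: [0.3, -0.6, -2.0]
grip_width: 0.0164
finger_force: 113.2
```

Emit:
{"op": "arm_command", "data": {"targets": [{"gripper":8,"travel":[0,0,35],"roll":0},{"gripper":8,"travel":[0,0,70],"roll":0},{"gripper":8,"travel":[0,0,105],"roll":0},{"gripper":8,"travel":[0,0,140],"roll":0},{"gripper":8,"travel":[0,0,165],"roll":0},{"gripper":8,"travel":[0,0,180],"roll":0},{"gripper":8,"travel":[0,0,185],"roll":0},{"gripper":8,"travel":[0,0,185],"roll":0},{"gripper":8,"travel":[0,0,185],"roll":0}]}}

```text
clock: 27.45
tcp_pos: [0.4789, 0.3577, 0.1025]
tcp_rot: [-0.021, 1.0, 0.0, 0.0]
force: [-0.0, 0.6, -2.3]
grip_width: 0.0159
finger_force: 113.2
```

Run:
```python
from mm import *
s=sense(); print(s["tcp_pos"],s["force"],s["moment"],s["grip_width"],s["finger_force"],yaw()); go(.478,.3582,.068,182.4)
c,p,d=snap("side","side7"); a=cv2.resize(p[130:280,190:390],(530,398))
cv2.imwrite("pics/side7c.png",a)
```

```text
[0.47889959 0.35765213 0.10245985] [-0.04149064  0.64074443 -2.30503487] [ 0.00127883  0.16627678 -0.05548787] 0.01592916207514932 113.18269729614258 -177.64913914125276
travel [ 0.9  0.6 34.5] roll -0.0 yaw now -177.6
```

View pics/side7c.png

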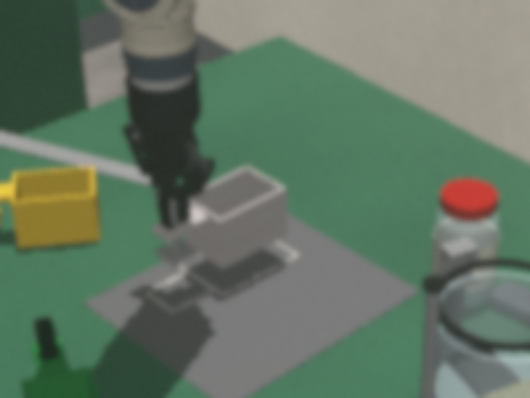

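The cup is level right above its outline, so I lower it.

Emit:
{"op": "arm_command", "data": {"targets": [{"gripper":8,"travel":[0.5,0.5,12],"roll":0},{"gripper":8,"travel":[0.5,0.5,22],"roll":0},{"gripper":8,"travel":[0.5,0.5,28],"roll":0},{"gripper":8,"travel":[0.5,0.5,31],"roll":0},{"gripper":8,"travel":[0.5,0.5,33],"roll":0},{"gripper":8,"travel":[0.5,0.5,35],"roll":0},{"gripper":8,"travel":[0.5,0.5,35],"roll":0},{"gripper":8,"travel":[0.5,0.5,35],"roll":0}]}}

```text
clock: 28.17
tcp_pos: [0.478, 0.3588, 0.0677]
tcp_rot: [-0.021, 1.0, 0.0, 0.001]
force: [-2.4, -1.5, 5.5]
grip_width: 0.0163
finger_force: 113.9
```

Emit:
{"op": "arm_command", "data": {"targets": [{"gripper":45,"travel":[0,0,-1],"roll":0},{"gripper":45,"travel":[0,0,-1],"roll":0},{"gripper":45,"travel":[0,0,-1],"roll":0},{"gripper":45,"travel":[0,0,-20],"roll":0},{"gripper":45,"travel":[0,0,-50],"roll":0},{"gripper":60,"travel":[0,0,-90],"roll":0},{"gripper":60,"travel":[0,0,-130],"roll":0},{"gripper":60,"travel":[0,0,-170],"roll":0},{"gripper":60,"travel":[0,0,-200],"roll":0},{"gripper":60,"travel":[0,0,-200],"roll":0},{"gripper":60,"travel":[0,0,-200],"roll":0}]}}

```text
clock: 29.08
tcp_pos: [0.4786, 0.359, 0.2687]
tcp_rot: [-0.021, 1.0, 0.001, 0.002]
force: [0.1, 0.0, -1.3]
grip_width: 0.0597
finger_force: 0.0
```

Run:
```python
from mm import *
s=sense(); print(s["tcp_pos"]); c,p,d=snap("wrist","wrist9"); meas("wrist9",c)
c,p,d=snap("top","top4")
hs=cv2.cvtColor(p,cv2.COLOR_BGR2HSV).astype(int)
v,u=np.nonzero((p[...,2]>150)&(p[...,1]<60)); print("bottle",onplane(c,u.mean(),v.mean(),.13))
# cap bar on tile: points with height ~.060 and .026
v,u=np.mgrid[180:285,425:525].reshape(2,-1); W=np.array([atdepth(c,a,b,d[b,a]) for a,b in zip(u,v)])
for n,z0,z1 in(("bar",.05,.07),("disc",.019,.035)):
    q=W[(W[:,2]>z0)&(W[:,2]<z1)][:,:2].astype(np.float32); print(n,len(q),q.mean(0),cv2.minAreaRect(q))
go(.5278,-.281,.20,200.4)
```

```text
[0.47855395 0.35902976 0.26872638]
rim [306. 261.] [0.5353 0.3475] [0.1571 0.067 ] long axis 2.9
handle [303. 214.] [0.4775 0.3443] [0.0266 0.0168] long axis 2.4
bottle [0.69813741 0.14674261 0.13      ]
bar 180 [ 0.5266258  -0.27872908] ((0.5273838043212891, -0.28008052706718445), (0.050149496644735336, 0.022328685969114304), 20.401960372924805)
disc 2593 [ 0.5267492 -0.2789034] ((0.5276684761047363, -0.2804122567176819), (0.14644649624824524, 0.14611370861530304), 57.95513916015625)
travel [ -23.4 -641.    66.2] roll -18.0 yaw now -177.6
```

The cup now sits about 14 mm to the side of where I set it (the announced knock). I compare it with the outline.

Run:
```python
from mm import *
c,p,d=snap("wrist","wrist10"); meas("wrist10",c)
# park from initial overhead crop & wrist6: outline pixels
ct,pt,dt=snap("top","top5"); v,u=np.nonzero((pt[...,2]>150)&(pt[...,1]<60)); print("bottle",len(u),u.mean(),v.mean()); q=cv2.imread("pics/top0.png"); v,u=np.nonzero((q[...,2]>150)&(q[...,1]<60)); print(len(u),u.mean(),v.mean())
cv2.imwrite("pics/w10c.png",cv2.resize(p[110:410,160:460],(600,600)))
```

```text
rim [307. 263.] [0.5357 0.3476] [0.1564 0.067 ] long axis 2.9
handle [304. 217.] [0.4776 0.3444] [0.0275 0.0167] long axis 2.1
bottle 5 301.0 152.4
3 296.6666666666667 154.0
```

View pics/w10c.png

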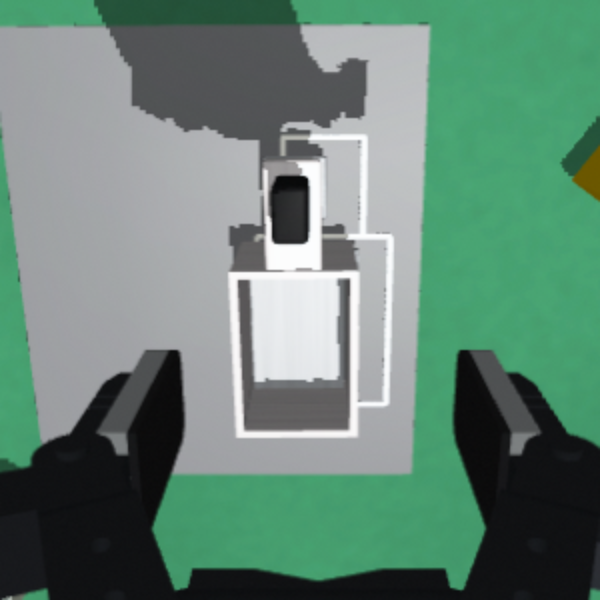

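The crop shows the cup upright with its outline to the right: the rear tab outline spans (283–365,136), and its right edge is at (390,237–405).

Run:
```python
from mm import *
c=camera_params("wrist")
for a,b in [(283,135),(365,136),(365,236),(391,237),(387,404)]:
    print((a,b),onplane(c,160+a/2,110+b/2,0).round(4))
go(.4777,.3446,.15,182.4)
```

```text
(283, 135) [0.4516 0.3362 0.    ]
(365, 136) [0.4501 0.3845 0.    ]
(365, 236) [0.5108 0.3882 0.    ]
(391, 237) [0.5107 0.4041 0.    ]
(387, 404) [0.6241 0.4096 0.    ]
travel [ 1.000e-01 -1.370e+01  1.153e+02] roll 0.0 yaw now -177.6
```

Outline centre is at about (0.567,0.365) and the cup centre at about (0.5635,0.348). The 17 mm offset is within 30 mm and the angle is fine, so I leave it and re-check at the end. Next, the cap.

Emit:
{"op": "arm_command", "data": {"targets": [{"gripper":60,"travel":[-17,-460,0],"roll":-18},{"gripper":60,"travel":[-17,-460,0],"roll":-18},{"gripper":60,"travel":[-17,-460,0],"roll":-18},{"gripper":60,"travel":[-17,-460,0],"roll":-18},{"gripper":60,"travel":[-17,-460,0],"roll":-18},{"gripper":60,"travel":[-17,-460,0],"roll":-18},{"gripper":60,"travel":[-17,-460,0],"roll":-18},{"gripper":60,"travel":[-17,-460,0],"roll":-18},{"gripper":60,"travel":[-17,-460,0],"roll":-18},{"gripper":60,"travel":[-17,-460,0],"roll":-18},{"gripper":60,"travel":[-17,-460,0],"roll":-18},{"gripper":60,"travel":[-17,-460,0],"roll":-18}]}}

```text
clock: 30.28
tcp_pos: [0.514, -0.1057, 0.2651]
tcp_rot: [-0.175, 0.985, -0.0, -0.001]
force: [0.1, 0.9, -0.1]
grip_width: 0.0595
finger_force: 0.0
```

Emit:
{"op": "arm_command", "data": {"targets": [{"gripper":60,"travel":[0,0,0],"roll":0},{"gripper":60,"travel":[0,0,0],"roll":0}]}}

```text
clock: 30.45
tcp_pos: [0.5138, -0.1002, 0.2659]
tcp_rot: [-0.176, 0.984, 0.001, -0.001]
force: [-0.1, 0.4, 0.0]
grip_width: 0.0599
finger_force: 0.0
```

Run:
```python
from mm import *
print(sense()["tcp_pos"]); go(.5277,-.281,.16,200.4)
```

```text
[ 0.51375396 -0.10024297  0.26585142]
travel [  49.6 -174.5  105.6] roll -0.1 yaw now -159.7
```

Emit:
{"op": "arm_command", "data": {"targets": [{"gripper":60,"travel":[50,-174,105],"roll":0},{"gripper":60,"travel":[50,-174,105],"roll":0},{"gripper":60,"travel":[50,-174,105],"roll":0},{"gripper":60,"travel":[50,-174,105],"roll":0},{"gripper":60,"travel":[50,-174,105],"roll":0},{"gripper":60,"travel":[50,-174,105],"roll":0},{"gripper":60,"travel":[50,-174,105],"roll":0},{"gripper":60,"travel":[50,-174,105],"roll":0}]}}

```text
clock: 31.12
tcp_pos: [0.5282, -0.279, 0.1618]
tcp_rot: [-0.178, 0.984, 0.001, -0.0]
force: [0.8, 0.8, 0.0]
grip_width: 0.0601
finger_force: 0.0
```

Run:
```python
from mm import *
print(sense()["tcp_pos"]); go(.5277,-.281,.037,200.4)
c,p,d=snap("wrist","w11"); v,u=np.mgrid[100:380:2,180:460:2].reshape(2,-1); W=np.array([atdepth(c,a,b,d[b,a]) for a,b in zip(u,v)])
q=W[(W[:,2]>.055)&(W[:,2]<.066)][:,:2].astype(np.float32); print("bar",len(q),cv2.minAreaRect(q))
```

```text
[ 0.52822295 -0.2790364   0.1617564 ]
travel [  1.2  -1.8 124.8] roll 0.1 yaw now -159.5
bar 384 ((0.5267444849014282, -0.28194567561149597), (0.04870525002479553, 0.017600510269403458), 21.104084014892578)
```

Emit:
{"op": "arm_command", "data": {"squeeze": 110, "targets": [{"gripper":60,"travel":[1.2,-2,35],"roll":0},{"gripper":60,"travel":[1.2,-2,70],"roll":0},{"gripper":60,"travel":[1.2,-2,100],"roll":0},{"gripper":60,"travel":[1.2,-2,115],"roll":0},{"gripper":60,"travel":[1.2,-2,122],"roll":0},{"gripper":60,"travel":[1.2,-2,125],"roll":0},{"gripper":60,"travel":[1.2,-2,125],"roll":0},{"gripper":60,"travel":[1.2,-2,125],"roll":0}]}}

```text
clock: 31.83
tcp_pos: [0.5284, -0.283, 0.0384]
tcp_rot: [-0.178, 0.984, -0.001, 0.001]
force: [0.7, 0.3, 0.7]
grip_width: 0.0601
finger_force: 0.0
```

Run:
```python
from mm import *
print(sense()["tcp_pos"],sense()["force"]); go(.527,-.2815,.036,200.8)
```

```text
[ 0.52842819 -0.28300915  0.03844336] [0.70431555 0.31231895 0.68639874]
travel [0.8 1.9 2.4] roll -0.3 yaw now -159.5
```

Emit:
{"op": "arm_command", "data": {"targets": [{"gripper":60,"travel":[0.8,1.5,3],"roll":0},{"gripper":60,"travel":[0.8,1.5,3],"roll":0},{"gripper":8,"travel":[0.8,1.5,3],"roll":0},{"gripper":8,"travel":[0.8,1.5,3],"roll":0},{"gripper":8,"travel":[0.8,1.5,3],"roll":0},{"gripper":8,"travel":[0.8,1.5,3],"roll":0},{"gripper":8,"travel":[0.8,1.5,3],"roll":0}]}}

```text
clock: 32.42
tcp_pos: [0.5264, -0.2822, 0.0343]
tcp_rot: [-0.177, 0.984, -0.0, 0.0]
force: [-0.4, 0.3, 5.0]
grip_width: 0.0159
finger_force: 108.2
```

Emit:
{"op": "arm_command", "data": {"targets": [{"gripper":8,"travel":[0,0,-15],"roll":0},{"gripper":8,"travel":[0,0,-40],"roll":0},{"gripper":8,"travel":[0,0,-75],"roll":0},{"gripper":8,"travel":[0,0,-110],"roll":0},{"gripper":8,"travel":[0,0,-145],"roll":0},{"gripper":8,"travel":[0,0,-180],"roll":0},{"gripper":8,"travel":[0,0,-200],"roll":0},{"gripper":8,"travel":[0,0,-200],"roll":0},{"gripper":8,"travel":[0,0,-200],"roll":0}]}}

```text
clock: 33.17
tcp_pos: [0.5265, -0.2821, 0.2342]
tcp_rot: [-0.177, 0.984, -0.001, 0.001]
force: [0.2, 1.3, -2.5]
grip_width: 0.0164
finger_force: 107.9
```

Run:
```python
from mm import *
s=sense();print(s["tcp_pos"],s["force"],s["finger_force"]); go(.622,.0018,.235,200.4)
```

```text
[ 0.52645843 -0.28213598  0.23417667] [ 0.21135313  1.3437318  -2.45042443] 107.92846441268921
travel [-188.5  232.8   -0.9] roll 0.0 yaw now -159.6
```

Emit:
{"op": "arm_command", "data": {"targets": [{"gripper":8,"travel":[-24,29,0],"roll":0},{"gripper":8,"travel":[-48,59,0],"roll":0},{"gripper":8,"travel":[-72,89,0],"roll":0},{"gripper":8,"travel":[-96,119,0],"roll":0},{"gripper":8,"travel":[-120,149,0],"roll":0},{"gripper":8,"travel":[-144,178,0],"roll":0},{"gripper":8,"travel":[-165,204,0],"roll":0},{"gripper":8,"travel":[-180,223,0],"roll":0},{"gripper":8,"travel":[-188.5,233,0],"roll":0},{"gripper":8,"travel":[-188.5,233,0],"roll":0},{"gripper":8,"travel":[-188.5,233,0],"roll":0},{"gripper":8,"travel":[-188.5,233,0],"roll":0}]}}

```text
clock: 34.17
tcp_pos: [0.6212, 0.0013, 0.2328]
tcp_rot: [-0.177, 0.984, 0.0, -0.001]
force: [-0.7, -0.5, -2.1]
grip_width: 0.0162
finger_force: 107.9
```

Run:
```python
from mm import *
s=sense();print(s["tcp_pos"],s["force"],s["finger_force"]); go(.622,.0018,.16,200.4)
c,p,d=snap("side","side8"); cs,_,_=c,p,d
cw,pw,dw=snap("wrist","w12")
a=cv2.resize(p[120:310,300:480],(420,443)); b=cv2.resize(pw[80:420,140:500],(380,359)); o=np.zeros((443,800,3),np.uint8); o[:,:420]=a; o[:359,420:]=b; cv2.imwrite("pics/pair8.png",o)
ct,pt,dt=snap("top","top6")
v,u=np.mgrid[165:295,185:297].reshape(2,-1); W=np.array([atdepth(ct,a,b,dt[b,a]) for a,b in zip(u,v)])
q=W[(W[:,2]>.05)&(W[:,2]<.08)][:,:2].astype(np.float32); print("cup rim+arm",len(q),cv2.minAreaRect(q))
```

```text
[0.62122697 0.00125986 0.23278286] [-0.70384641 -0.48231412 -2.05132598] 107.94782638549805
travel [-1.   0.2 72.8] roll -0.0 yaw now -159.6
cup rim+arm 544 ((0.5362766981124878, 0.3481876254081726), (0.15656858682632446, 0.0689578726887703), 2.7540040016174316)
```

View pics/pair8.png

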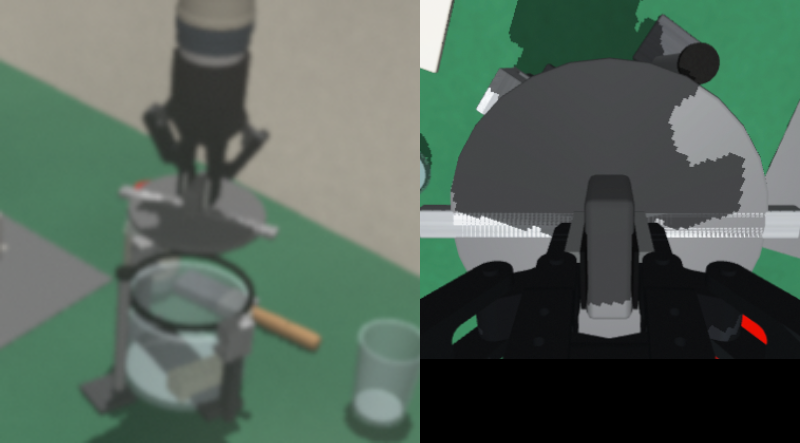

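The cap is level and turned about 34° over the mouth. The post and hooks are clear, so I lower it.

Emit:
{"op": "arm_command", "data": {"targets": [{"gripper":8,"travel":[-1,0.3,20],"roll":0},{"gripper":8,"travel":[-1,0.3,38],"roll":0},{"gripper":8,"travel":[-1,0.3,52],"roll":0},{"gripper":8,"travel":[-1,0.3,64],"roll":0},{"gripper":8,"travel":[-1,0.3,74],"roll":0},{"gripper":8,"travel":[-1,0.3,82],"roll":0},{"gripper":8,"travel":[-1,0.3,88],"roll":0},{"gripper":8,"travel":[-1,0.3,92],"roll":0},{"gripper":8,"travel":[-1,0.3,94],"roll":0},{"gripper":8,"travel":[-1,0.3,94],"roll":0},{"gripper":8,"travel":[-1,0.3,94],"roll":0}]}}

```text
clock: 35.23
tcp_pos: [0.6227, 0.0028, 0.1402]
tcp_rot: [-0.177, 0.984, -0.0, 0.0]
force: [-0.4, 1.0, -2.1]
grip_width: 0.016
finger_force: 108.1
```

Run:
```python
from mm import *
s=sense();print(s["tcp_pos"],s["force"],s["moment"],s["finger_force"]); go(.622,.0018,.127,200.4)
```

```text
[0.62270662 0.00279198 0.14019288] [-0.40316364  0.98941639 -2.08608222] [-0.03448763  0.01412632  0.00822757] 108.0616307258606
travel [ 1.  -0.7 13.2] roll 0.0 yaw now -159.6
```

Not yet in contact, so no snag. Pressing down.

Emit:
{"op": "arm_command", "data": {"targets": [{"gripper":8,"travel":[1,-0.7,3],"roll":0},{"gripper":8,"travel":[1,-0.7,6],"roll":0},{"gripper":8,"travel":[1,-0.7,9],"roll":0},{"gripper":8,"travel":[1,-0.7,11],"roll":0},{"gripper":8,"travel":[1,-0.7,13],"roll":0},{"gripper":8,"travel":[1,-0.7,14],"roll":0},{"gripper":8,"travel":[1,-0.7,14],"roll":0},{"gripper":8,"travel":[1,-0.7,14],"roll":0}]}}

```text
clock: 35.9
tcp_pos: [0.6223, 0.0017, 0.1276]
tcp_rot: [-0.177, 0.984, -0.001, 0.001]
force: [-2.9, -1.0, 13.1]
grip_width: 0.016
finger_force: 110.1
```

Emit:
{"op": "arm_command", "data": {"targets": [{"gripper":8,"travel":[0,0,0.7],"roll":3},{"gripper":8,"travel":[0,0,0.7],"roll":8},{"gripper":8,"travel":[0,0,0.7],"roll":13},{"gripper":8,"travel":[0,0,0.7],"roll":18},{"gripper":8,"travel":[0,0,0.7],"roll":23},{"gripper":8,"travel":[0,0,0.7],"roll":28},{"gripper":8,"travel":[0,0,0.7],"roll":32},{"gripper":8,"travel":[0,0,0.7],"roll":34},{"gripper":8,"travel":[0,0,0.7],"roll":34},{"gripper":8,"travel":[0,0,0.7],"roll":34}]}}

```text
clock: 36.73
tcp_pos: [0.6232, 0.0017, 0.1274]
tcp_rot: [0.118, 0.993, -0.0, 0.002]
force: [-1.0, -0.3, 13.0]
grip_width: 0.0161
finger_force: 110.2
```

Run:
```python
from mm import *
s=sense();print(s["tcp_pos"],yaw(),s["force"],s["moment"],s["finger_force"],s["grip_width"])
```

```text
[0.62315932 0.00169705 0.12742502] 166.41237184836302 [-0.99112008 -0.31784952 13.04676862] [0.05069139 0.26783571 0.05993569] 110.15366435050964 0.016055550009649
```

Emit:
{"op": "arm_command", "data": {"targets": [{"gripper":8,"travel":[0,0,-2],"roll":0},{"gripper":8,"travel":[0,0,-4],"roll":0},{"gripper":8,"travel":[0,0,-6],"roll":0},{"gripper":8,"travel":[0,0,-8],"roll":0},{"gripper":8,"travel":[0,0,-8],"roll":0}]}}

```text
clock: 37.15
tcp_pos: [0.6231, 0.0017, 0.1334]
tcp_rot: [0.118, 0.993, 0.0, 0.001]
force: [6.2, 0.2, -1.3]
grip_width: 0.0162
finger_force: 111.0
```

Emit:
{"op": "arm_command", "data": {"targets": [{"gripper":8,"travel":[0,0,1.5],"roll":0},{"gripper":8,"travel":[0,0,1.5],"roll":0},{"gripper":60,"travel":[0,0,1.5],"roll":0},{"gripper":60,"travel":[0,0,1.5],"roll":0},{"gripper":60,"travel":[0,0,0],"roll":0},{"gripper":60,"travel":[0,0,-30],"roll":0},{"gripper":60,"travel":[0,0,-70],"roll":0},{"gripper":60,"travel":[20,0,-110],"roll":0},{"gripper":60,"travel":[22,0,-150],"roll":0},{"gripper":60,"travel":[22,0,-170],"roll":0},{"gripper":60,"travel":[22,0,-170],"roll":0},{"gripper":60,"travel":[22,0,-170],"roll":0}]}}

```text
clock: 38.15
tcp_pos: [0.6006, 0.0069, 0.3043]
tcp_rot: [0.118, 0.993, -0.0, 0.001]
force: [-0.1, -0.7, -1.3]
grip_width: 0.0602
finger_force: 0.0
```

Run:
```python
from mm import *
print(sense()["tcp_pos"],yaw())
c,p,d=snap("wrist","w13")
v,u=np.mgrid[100:330,190:450].reshape(2,-1); W=np.array([atdepth(c,a,b,d[b,a]) for a,b in zip(u,v)])
for n,z0,z1 in(("bar",.153,.166),("disc",.119,.1285)):
    s=(W[:,2]>z0)&(W[:,2]<z1); s&=np.hypot(W[:,0]-.622,W[:,1]-.002)<.075
    q=W[s][:,:2].astype(np.float32); print(n,len(q),W[s][:,2].mean(),cv2.minAreaRect(q))
D=W[s]; A=np.c_[D[:,:2]-D[:,:2].mean(0),np.ones(len(D))]; print("tilt",np.linalg.lstsq(A,D[:,2],rcond=None)[0])
ct,pt,dt=snap("top","top7")
v,u=np.mgrid[165:295,185:297].reshape(2,-1); W=np.array([atdepth(ct,a,b,dt[b,a]) for a,b in zip(u,v)])
q=W[(W[:,2]>.05)&(W[:,2]<.08)][:,:2].astype(np.float32); print("cup",len(q),cv2.minAreaRect(q))
a=cv2.resize(p[100:330,190:450],(430,380)); b=cv2.resize(pt[110:300,180:440],(370,270)); o=np.zeros((380,800,3),np.uint8); o[:,:430]=a; o[:270,430:]=b; cv2.imwrite("pics/pair9.png",o)
```

```text
[0.600637   0.00693018 0.30426289] 166.40647010270527
bar 1067 0.15921636901152572 ((0.6236013174057007, 0.0011051911860704422), (0.01722574792802334, 0.04944540932774544), 75.91997528076172)
disc 15409 0.12554929954426014 ((0.6241169571876526, 0.0012215152382850647), (0.14401233196258545, 0.14381544291973114), 32.73920822143555)
tilt [-0.00138097 -0.00052756  0.1255493 ]
cup 541 ((0.5361117720603943, 0.348350465297699), (0.15611524879932404, 0.06882945448160172), 2.137615442276001)
```

View pics/pair9.png

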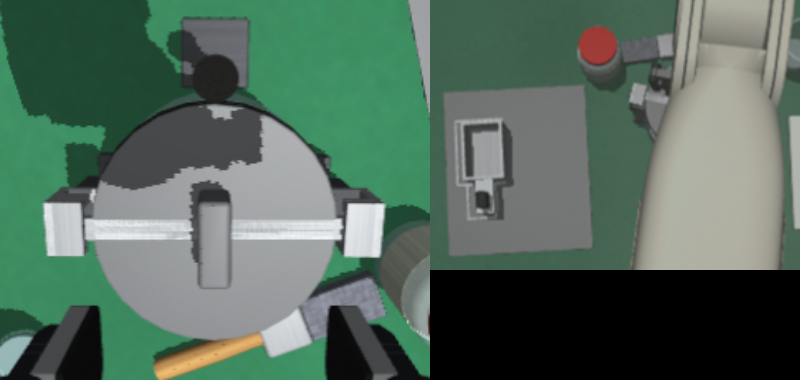

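Cap is locked: disc top at 125.5 mm and level, bar axis aligned with the jar, both ears under the hooks. The cup stands upright about 16 mm from the outline centre, and the bottle and brush are in place. Handing in.

```bash
python3 -c "
from plant import *
print(hand_in())"
```

```text
the job is handed in; nothing more can be done
None
```

I've handed the job in: both coupons are in the jar, the cap is locked under both hooks, and the empty cup stands upright about 16 mm off the centre of its outline (limit 30 mm) after sliding about 14 mm once I'd set it down, but the hand-in call returned no verdict.

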